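Load the sloped kitting rack and bar it

TASK

Get the kitting rack ready to travel: lift the retaining bar off its two saddles and lay it down on the bench, then stand every parts bin on the narrow sloped ledge, flat on the slope, square, label to the front and down against the front lip. When all the bins are loaded, lay the bar back across both saddles, centred, over the bins, and leave the mug, tape roll and screwdriver where they are.

Things in the scene. Friction and masses are not known exactly. Their poses are not given: they have to be found in the camera images.
- rack: Fixed dark steel kitting rack, 105 deep x 392 wide. Origin: on the bench, directly below the ledge's low front corner, midway between the end plates; x to the rack's back (away from the robot), y along its length, z up. Two upright end plates, 12 thick, at y = +-190, x = -22 to 82, are 157 high (saddle prongs 171); their thin feet reach y = +-214.
- ledge: The rack's fixed, narrow, sloped grey ledge: 85 above the bench at its low front edge, rising 18 degrees to the back; surface 70 along the slope x 368 wide. Origin: on the surface at the inside of the front lip, mid-width; x up the slope (away from the robot), y along the ledge, z square to it. Front lip 4 thick, 8 above the surface; none at the back. Do not count on bins sliding to the lip.
- saddle_left (a point): Centre of the floor of the open-topped square saddle on the left (+y) end plate, 157 above the bench, 14 behind the rack's origin. The saddle is 32 wide along the rack's x, 12 long along y, prongs 14 high.
- saddle_right (a point): The same on the right (-y) end plate; the two saddle points are 380 apart. With the bar lying in both saddles its underside clears the tops of seated bins by about 9.
- bar: Loose aluminium retaining bar, 420 long (its y) x 20 wide (x) x 8 thick, 0.22 kg, with a black upright grip tab in the middle on top: 12 thick (x), 40 wide (y), 45 high, its top 53 above the underside. Origin: centre of the underside, z up. It starts lying across the two saddles. Either way round is the same.
- mug: Bystander: white mug, 80 across, 95 high, handle 40 more, on the bench to the right; origin centre of the underside.
- tape_roll: Bystander: grey roll of packing tape lying flat, 90 across, 48 high, on the bench at the right; origin centre of the underside.
- screwdriver: Bystander: screwdriver lying on the bench at the far left, 200 long along its x, 30 thick at most; origin on its underside near mid-length.
- bin1: Open-topped kraft parts bin holding small parts (one of four or five alike; an absent one reads None). 60 deep (its x) x 44 wide (its y) x 52 high, walls 3 thick; the front wall (-x side, white label) is only 42 high. About 0.15 kg, balanced near its centre. Origin: centre of the underside, z up. Starts upright on the bench, front roughly to the robot (within 0.5 rad).
- bin1_front (a point): Lower edge of bin1's front (labelled, low) wall, at the middle, 30 from its origin along the bin's -x.
- bin2: Another parts bin, same shape, size and axes as bin1, other small parts inside; may be absent (None).
- bin2_front (a point): Lower edge of bin2's front (labelled, low) wall, at the middle, 30 from its origin along the bin's -x.
- bin3: Another parts bin, same shape, size and axes as bin1, other small parts inside; may be absent (None).
- bin3_front (a point): Lower edge of bin3's front (labelled, low) wall, at the middle, 30 from its origin along the bin's -x.
- bin4: Another parts bin, same shape, size and axes as bin1, other small parts inside; may be absent (None).
- bin4_front (a point): Lower edge of bin4's front (labelled, low) wall, at the middle, 30 from its origin along the bin's -x.
- bin5: Another parts bin, same shape, size and axes as bin1, other small parts inside; may be absent (None).
- bin5_front (a point): Lower edge of bin5's front (labelled, low) wall, at the middle, 30 from its origin along the bin's -x.
Mind the look-alikes: they are no part of the job. What is shaped like the bin2 but purple is not meant.

How it is judged (in metres and radians):
On the way, in this order (a step that is already met when the one before it is completed fails the run):
1. the bar has been lifted off and lies released, flat and at rest on the bench (height (world z) of bar below 0.012 m and angle between bar's own z axis and vertical below 0.1 rad and linear speed of bar below 0.05 m/s and contact force between the fingers and bar below 0.1 N), for 0.2 s.
2. every bin stands on the ledge, flat, square, label to the front and against the lip, released (x of bin1 in the frame of ledge between 0.02 and 0.044 m and y of bin1 in the frame of ledge between -0.165 and 0.165 m and z of bin1 in the frame of ledge between -0.006 and 0.006 m and angle between the z axis of each of bin1, bin2, bin3, bin4, bin5 and the z axis of ledge, either way round below 0.12 rad and angle between the x axis of each of bin1, bin2, bin3, bin4, bin5 and the x axis of ledge, either way round below 0.25 rad and x of each of bin1_front, bin2_front, bin3_front, bin4_front, bin5_front in the frame of ledge below 0.018 m and contact force between the fingers and bin1 below 0.1 N and x of bin2 in the frame of ledge between 0.02 and 0.044 m and y of bin2 in the frame of ledge between -0.165 and 0.165 m and z of bin2 in the frame of ledge between -0.006 and 0.006 m and contact force between the fingers and bin2 below 0.1 N and x of bin3 in the frame of ledge between 0.02 and 0.044 m and y of bin3 in the frame of ledge between -0.165 and 0.165 m and z of bin3 in the frame of ledge between -0.006 and 0.006 m and contact force between the fingers and bin3 below 0.1 N and x of bin4 in the frame of ledge between 0.02 and 0.044 m and y of bin4 in the frame of ledge between -0.165 and 0.165 m and z of bin4 in the frame of ledge between -0.006 and 0.006 m and contact force between the fingers and bin4 below 0.1 N and x of bin5 in the frame of ledge between 0.02 and 0.044 m and y of bin5 in the frame of ledge between -0.165 and 0.165 m and z of bin5 in the frame of ledge between -0.006 and 0.006 m and contact force between the fingers and bin5 below 0.1 N), for 0.2 s.
3. the bar lies across both saddles, released (x of bar in the frame of rack between 0.002 and 0.026 m and y of bar in the frame of rack between -0.018 and 0.018 m and z of bar in the frame of rack between 0.152 and 0.162 m and angle between the y axis of bar and the y axis of rack, either way round below 0.07 rad and angle between bar's own z axis and vertical below 0.1 rad and contact force between the fingers and bar below 0.1 N), for 0.2 s.
At the end, for the whole second after the job is handed in: All bins stand on the ledge, flat (6 mm, 0.12 rad), square within 0.25 rad, label to the front, front within 14 mm of the lip, centre within 165 mm of the ledge's middle; the bar lies level in both saddles, centred within 18 mm; all released and at rest (all of step 2 and all of step 3 and linear speed of each of bin1, bin2, bin3, bin4, bin5, bar below 0.02 m/s); the robot touches nothing.
It fails at once if a bystander is pushed aside by more than 30 mm or knocked over (distance of any of mug, tape_roll, screwdriver from where it was at the start of the episode above 0.03 m or angle between mug's own z axis and vertical above 0.5 rad).
Of bin1, bin2, bin3, bin4, bin5 only 4 to 5 are there at a start; the rules pass over those that are not, and their reading is None.
At some moment in a run one of bin1, bin2, bin3, bin4, bin5 may be knocked a few centimetres aside while the robot is not near it.
It also fails if it takes over 210 s, if anything falls off the work surface, if the arm or the gripper's body presses on something with over 40 N, if the wrist force passes 120 N, or if a joint passes its speed limit or range.

ROBOT

A 6-joint arm with a two-finger parallel gripper is mounted at the origin on the work surface. World frame = base frame: x ahead of the robot, y to its left, z up, the work surface at z = 0. Lengths are in m, angles in degrees, forces in N, time in s.
With the tool pointing down it reaches from about 0.25 to 0.725 m from the base axis. Payload 9.7 kg.
Tool frame: the origin (TCP) lies midway between the tips of the shut fingers; the grasp point (between the pads) lies 19 mm behind it; x points along the fingers, y is the direction in which the jaws open and shut, and the axes are right-handed (so a half turn about x gives the same grasp; the last joint's range is limited). The gripper opens to 85 mm and grips with 20 to 120 N. Pads are 22 mm wide; open, the fingers measure 114 mm over their backs; the gripper's body (76 mm by 85 mm) begins 54 mm behind the grasp point. The pads swing forward as they close: fully open they stand 13 mm farther back than shut.
Start: joints at [-74.141, 4.979, 10.078, 95.1, 0, 90], TCP at [0.15, -0.529, 0.199] pointing down, gripper open.
Joint ranges: [-179.16, 179.16], [-48.56, 103.87], [-65.8, 70.77], [-126.05, 130.52], [-82.76, 87.17], [-180, 180]. Speed limits (degrees/s): [127.2, 127.2, 147.25, 180, 180, 180].

INTERFACE

Orientations are given as [roll, pitch, yaw] about the fixed x, y, z axes, in that order (R = Rz(yaw) Ry(pitch) Rx(roll)).
In Python, from workcell import bot, cams gives the robot as it stands.
- The arm moves only by the tool apply_moves, never from a script. Its argument "commands" is a list of rows, each a list of 5 numbers: the shift along the tool's x, y, z in m, then the turn about the tool's x in rad, then the opening, from -1 (shut) to 1 (fully open). In form: [[tx, ty, tz, roll, hand], ...]. A call has 1 to 12 rows; each row is the pose to reach, as a shift and turn from the pose measured when the call began, along the tool's axes at that moment; what a row does not reach only later rows make up. A row lasts 1/10 s, in which the tool goes at most 50 mm and 8.59 degrees, less where a joint would pass 70% of its speed; a pose out of reach is approached as far as the arm can. A call with a gripper value outside its range is refused whole. The fingers move at their own pace and stop on an object; "newtons" is the grip in N (left out, the last holds). Time passes only in rows, so rows that repeat a pose let the fingers close. It gives the time, the measured TCP pose, the force and the opening at its end, in the units of the state.
- bot.get_obs(): the state, without advancing time (a new reading comes with each control period).
- cams.camera(name): name is "scene" or "top" or "wrist"; returns a dict with "frame" (400x640x3 uint8, blue, green, red), "depth" (400x640 float32, m along the optical axis (not along the pixel's ray), 0 where there is no reading), "camera_matrix" (3x3 intrinsics, pixels), "R" (3x3) and "t" (3): a world point X has camera coordinates R X + t; the wrist camera has in their place "mount" (4x4, takes a point from camera to tool coordinates, whose origin is the TCP and whose axes are the tool frame's). Camera axes: x right, y down, z forward; pixel columns grow to the right and rows downward; lengths in m; the calibration is good to about 2 mm. A picture is of the moment at which its call begins: read the wrist's pose just before it.
- bot.job_done(): hands the job in, once; it reports no verdict.
Trained networks look in the newest picture that a camera, given by its name, has taken for a name from the list of things; names that differ only in an ending like _2 or _b are one class to them, and where a whole thing is asked for, a point or a joint stands for the part that bears it (a point fixed in the world has none). Each returns a list of dicts, best first, with "confidence" (0 to 1); they miss things now and then, are a little off and sometimes report something else, mostly with a low value. They report only what shows in the picture. A call takes as long as a camera call. They do not tell look-alikes from the thing itself.
- cams.spot_in(name, camera): "rect" ([left, top, right, bottom] in pixels, round what is visible of it).
The state is a dict: "time": time; "q": joint angles; "qd": joint speeds; "joint_efforts": joint torques, N m; "ee_pos": TCP position; "tcp_rot": TCP orientation; "wrist_force": force on the tool from outside, world axes, zero at the start; "torque": the same for the moment, N m; "opening": finger opening in m.
Only numpy, scipy, OpenCV 4.12 (cv2) and the standard library are available. Lean on these libraries where they do the work, as an engineer would, in place of code of your own. Each camera call takes 0.05 s, during which the arm holds its last target. There are 200 camera calls.

## Working session

There is one attempt and no reset: what is moved stays moved. The work goes in short steps, Python scripts to look and compute and a tool call to move; the robot and the scene stay as the last step left them, time stands still between calls to the robot, and variables do not carry over. Pictures are saved under pics/ and viewed, about 12 in all and at most 16, crops included, and the job is handed in when it is done.

Besides the shell and the picture viewer there is one more tool, called after "Emit:" as name(argument=value, ...) on one line, values as JSON. apply_moves: Moves the arm, as the interface text tells. Its arguments: {"type":"object","properties":{"commands":{"type":"array"},"newtons":{"type":"number"}},"required":["commands"]}

```bash
ls; mkdir -p pics; cat > h.py <<'E'
import numpy as np, cv2
from workcell import bot, cams
from scipy.spatial.transform import Rotation as Ro
def cloud(c, pose=None):
    K=c["camera_matrix"]; d=c["depth"]; v,u=np.mgrid[:d.shape[0],:d.shape[1]]
    P=np.stack([(u-K[0,2])/K[0,0]*d,(v-K[1,2])/K[1,1]*d,d],-1)
    if "R" in c: W=(P-c["t"])@c["R"]
    else:
        o=pose; M=c["mount"]; T=Ro.from_euler('xyz',o["tcp_rot"],degrees=True).as_matrix()
        W=(P@M[:3,:3].T+M[:3,3])@T.T+np.array(o["ee_pos"])
    W[d<=0]=np.nan
    return W
def look(n,save=None):
    o=bot.get_obs(); c=cams.camera(n)
    if save: cv2.imwrite(f"pics/{save}.png",c["frame"])
    return c,cloud(c,o)
E
python3 - <<'E'
from h import *
o=bot.get_obs(); print({k:np.round(v,3) for k,v in o.items()})
for n in ["scene","top"]:
    c,W=look(n,n+"0")
    np.savez(f"{n}0.npz",W=W,f=c["frame"])
    print(n, c["camera_matrix"].round(1).tolist(), (-c["R"].T@c["t"]).round(3))
    for t in ["bin1","bar","rack","mug","tape_roll","screwdriver"]:
        for r in cams.spot_in(t,n):
            l,tp,rr,b=[int(x) for x in r["rect"]]
            p=W[max(tp,0):b+1,max(l,0):rr+1].reshape(-1,3); p=p[~np.isnan(p[:,0])]
            print(t,round(r["confidence"],2),[l,tp,rr,b],np.median(p,0).round(3) if len(p) else None)
E
```

```text
pics
{'time': np.float64(0.0), 'q': array([-7.4141e+01,  5.0120e+00,  1.0036e+01,  9.5101e+01,  1.0000e-03,
        9.0001e+01]), 'qd': array([ 0.014,  0.018, -0.041,  0.047,  0.084,  0.019]), 'joint_efforts': array([-3.0000e-03, -5.2039e+01,  4.6480e+01,  1.6000e-02, -0.0000e+00,
       -0.0000e+00]), 'ee_pos': array([ 0.15 , -0.529,  0.198]), 'tcp_rot': array([-90.784,  89.923, 105.074]), 'wrist_force': array([ 0.189, -0.151, -0.497]), 'torque': array([-0.022,  0.02 ,  0.009]), 'opening': np.float64(0.085)}
scene [[383.7, 0.0, 322.9], [0.0, 383.7, 195.3], [0.0, 0.0, 1.0]] [1.012 0.747 1.037]
bin1 0.85 [291, 166, 309, 188] [ 0.469 -0.228  0.015]
bin1 0.81 [332, 200, 351, 228] [0.45  0.024 0.008]
bin1 0.81 [355, 218, 372, 242] [0.434 0.129 0.025]
bin1 0.65 [313, 183, 336, 202] [ 0.44  -0.102  0.013]
bin1 0.6 [321, 150, 338, 165] [ 0.313 -0.26   0.026]
bin1 0.56 [275, 156, 295, 173] [ 0.482 -0.32   0.023]
bin1 0.54 [241, 165, 331, 293] [ 0.672 -0.022  0.001]
bin1 0.52 [330, 165, 346, 185] [ 0.338 -0.153  0.018]
bar 0.72 [253, 167, 323, 255] [ 0.651 -0.082  0.02 ]
bar 0.58 [318, 182, 3
[... 563 characters left out ...]
9 [275, 209, 296, 230] [0.436 0.117 0.025]
bin1 0.68 [421, 199, 434, 219] [ 0.47  -0.334  0.033]
bin1 0.65 [363, 244, 385, 269] [ 0.32  -0.162  0.022]
bin1 0.64 [348, 210, 366, 231] [ 0.433 -0.11   0.027]
bin1 0.63 [398, 247, 420, 268] [ 0.318 -0.27   0.026]
bar 0.61 [348, 211, 367, 226] [ 0.44  -0.111  0.028]
bar 0.59 [253, 129, 397, 150] [ 0.661 -0.008  0.104]
rack 0.68 [261, 116, 398, 169] [ 0.654 -0.022  0.004]
rack 0.54 [384, 199, 406, 223] [ 0.463 -0.231  0.023]
mug 0.79 [447, 136, 483, 173] [ 0.647 -0.461  0.009]
tape_roll 0.75 [451, 185, 483, 218] [ 0.497 -0.468  0.002]
screwdriver 0.79 [185, 151, 200, 199] [0.581 0.427 0.001]
screwdriver 0.24 [276, 211, 295, 232] [0.429 0.117 0.027]
```

```bash
python3 - <<'E'
import cv2,numpy as np
a=cv2.imread("pics/top0.png")[100:290,170:500]; b=cv2.imread("pics/scene0.png")[120:350,200:440]
a=cv2.resize(a,None,fx=2.4,fy=2.4,interpolation=cv2.INTER_CUBIC); cv2.imwrite("pics/a0.png",a)
b=cv2.resize(b,None,fx=2.6,fy=2.6,interpolation=cv2.INTER_CUBIC); cv2.imwrite("pics/b0.png",b)
E
```

```text
(no output)
```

View pics/a0.png

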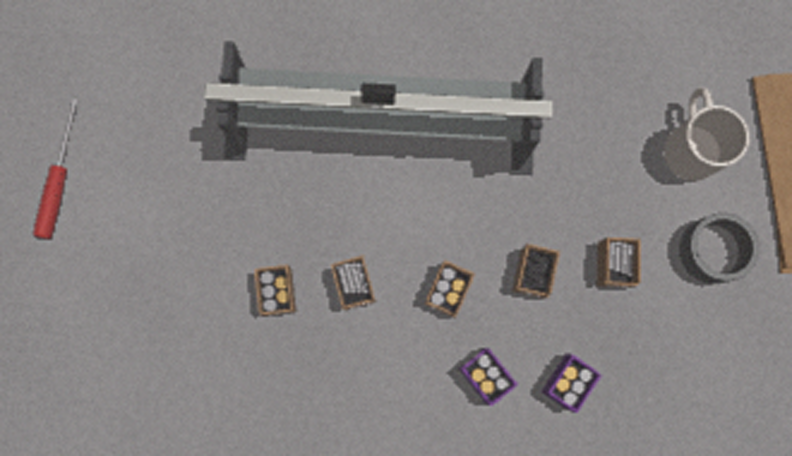

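View pics/b0.png

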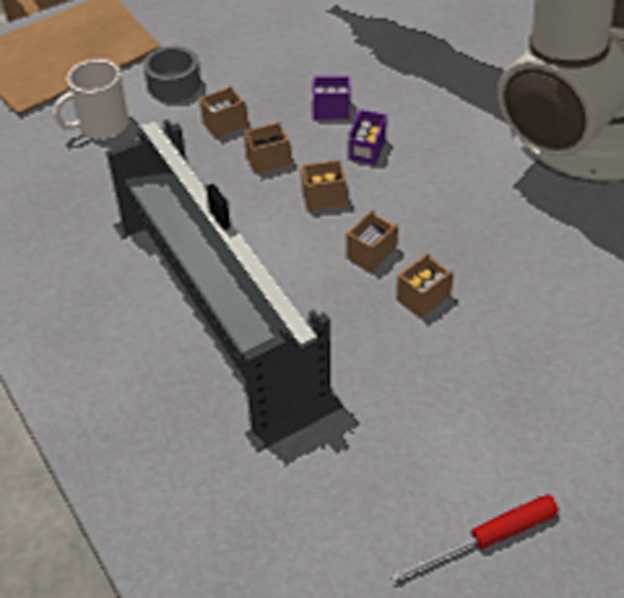

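Top view: five kraft bins in a row (crop y≈270–290), two purple decoys below them, and the rack with the bar at the top centre. The mug and tape roll are on the right and the screwdriver far left. Scene view agrees. The labels face the robot.

```bash
cat >> h.py <<'E'
def rect(p):
    (c,s,a)=cv2.minAreaRect((p[:,:2]*1000).astype(np.float32)); return np.round(c,1),np.round(s,1),round(a,1)
E
python3 - <<'E'
from h import *
for n in ["top","scene"]:
    d=np.load(n+"0.npz"); W=d["W"]; f=d["f"].astype(int)
    p=W.reshape(-1,3); fl=f.reshape(-1,3); ok=~np.isnan(p[:,0]); p=p[ok]; fl=fl[ok]
    R=(p[:,0]>.54)&(p[:,0]<.8)&(abs(p[:,1]+.01)<.3)
    tab=p[R&(p[:,2]>.19)]; bar=p[R&(p[:,2]>.158)&(p[:,2]<.172)&(fl.min(1)>120)]
    print(n,"tab",len(tab),rect(tab),np.percentile(tab[:,2],[5,50,95]).round(3))
    print(" bar",len(bar),rect(bar),np.median(bar[:,2]).round(4))
    pl=p[R&(p[:,2]>.145)&(fl.max(1)<90)&(p[:,2]<.18)]
    for s in (1,-1):
        q=pl[(pl[:,1]+.02)*s>.1]; print(" plate",len(q),rect(q), q[:,2].max().round(3))
    led=p[R&(p[:,2]>.075)&(p[:,2]<.115)&(abs(p[:,1]+.01)<.17)]
    A=np.c_[led[:,:2],np.ones(len(led))]; k=np.linalg.lstsq(A,led[:,2],rcond=None)[0]
    print(" ledge fit",k.round(3), np.median(abs(A@k-led[:,2])).round(4),np.percentile(led[:,0],[1,99]).round(3))
    for y in (.12,.01,-.11,-.225,-.33):
        q=p[(p[:,2]>.046)&(p[:,2]<.06)&(abs(p[:,1]-y)<.055)&(abs(p[:,0]-.45)<.09)]
        print(" bin",y,len(q),rect(q))
T=Ro.from_euler('xyz',bot.get_obs()["tcp_rot"],degrees=True).as_matrix(); print(T.round(3))
E
```

```text
top tab 84 (array([649.7, -13.9]), array([39.1, 11.5]), 89.5) [0.195 0.208 0.212]
 bar 843 (array([650.8, -13.7]), array([418.8,  21.5]), 87.0) 0.1642
 plate 123 (array([674.4, 171.4]), array([ 11.9, 103.6]), 85.7) 0.172
 plate 115 (array([ 654. , -205.7]), array([ 11.7, 103.9]), 86.8) 0.175
 ledge fit [ 0.278 -0.014 -0.09 ] 0.0019 [0.625 0.707]
 bin 0.12 55 (array([432.1, 121.2]), array([56.6, 43.9]), 7.0)
 bin 0.01 51 (array([443. ,  18.5]), array([56.5, 44.1]), 16.2)
 bin -0.11 55 (array([ 434.5, -109.2]), array([44.4, 58.6]), 66.7)
 bin -0.225 56 (array([ 459.6, -224.2]), array([44.8, 57.1]), 76.5)
 bin -0.33 71 (array([ 471.7, -333.7]), array([44.4, 57. ]), 86.5)
scene tab 68 (array([655.5, -13.1]), array([39.6, 13.8]), 85.6) [0.192 0.206 0.21 ]
 bar 539 (array([654.6, -13.7]), array([423.1,  20.6]), 87.0) 0.1638
 plate 194 (array([689.8, 152.3]), array([ 94.3, 106.2]), 25.2) 0.172
 plate 128 (array([ 669. , -190.6]), array([92.9, 90.3]), 55.3) 0.172
 ledge fit [ 0.273 -0.013 -0.09 ] 0.0014 [0.636 0.712]
 bin 0.12 60 (array([437.6, 120.7]), array([56.3, 49.1]), 4.8)
 bin 0.01 54 (array([449.1,  18.8]), array([59.3, 46.9]), 17.0)
 bin -0.11 44 (array([ 420.8, -130.2]), array([113.8,  62. ]), 50.3)
 bin -0.225 42 (array([ 465. , -223.7]), array([49. , 59.4]), 72.8)
 bin -0.33 41 (array([ 478. , -332.7]), array([48.9, 57.4]), 87.9)
[[ 0.     0.273 -0.962]
 [-0.    -0.962 -0.273]
 [-1.     0.    -0.   ]]
```

```bash
cat >> h.py <<'E'
def d(x,y,z,ang=None,roll_dir=None):
    "delta in tool axes to world TCP target (m) with tool y at world angle ang (deg)"
    o=bot.get_obs(); T=Ro.from_euler('xyz',o["tcp_rot"],degrees=True).as_matrix()
    cur=np.degrees(np.arctan2(T[1,1],T[0,1]))
    s=T.T@(np.array([x,y,z])-o["ee_pos"]); r=0
    if ang is not None: r=-((ang-cur+180)%360-180)
    print("at",np.round(o["ee_pos"],4),"ang",round(cur,1),"q6",round(o["q"][5],1),"open",round(o["opening"],4),"t",round(o["time"],1),
      "-> shift",s.round(4),"roll",round(np.radians(r),3),"rows>=",round(max(np.linalg.norm(s)/.05,abs(r)/8.59),1))
E
python3 - <<'E'
from h import *
d(0.60,-.014,.36,-3)
c=cams.camera("wrist"); print(c["mount"].round(3), c["camera_matrix"].round(0).tolist())
E
```

```text
at [ 0.1503 -0.5291  0.1987] ang -74.1 q6 90.0 open 0.0853 t 0.7 -> shift [-0.1613 -0.3726 -0.5733] roll -1.242 rows>= 14.1
[[-0.001 -0.309  0.951 -0.175]
 [ 1.    -0.001  0.    -0.   ]
 [ 0.001  0.951  0.309 -0.08 ]
 [ 0.     0.     0.     1.   ]] [[334.0, 0.0, 316.0], [0.0, 334.0, 206.0], [0.0, 0.0, 1.0]]
```

Emit:
apply_moves(commands=[[-0.05,0,0,0,1],[-0.1,0,0,-0.1,1],[-0.16,-0.36,-0.56,-1.24,1],[-0.16,-0.36,-0.56,-1.24,1],[-0.16,-0.36,-0.56,-1.24,1],[-0.16,-0.36,-0.56,-1.24,1],[-0.16,-0.36,-0.56,-1.24,1],[-0.16,-0.36,-0.56,-1.24,1],[-0.16,-0.36,-0.56,-1.24,1],[-0.16,-0.36,-0.56,-1.24,1],[-0.16,-0.36,-0.56,-1.24,1],[-0.16,-0.36,-0.56,-1.24,1]], newtons=40)

```text
time: 1.95
ee_pos: [0.4806, -0.1536, 0.344]
tcp_rot: [67.0, 90.0, -26.1]
wrist_force: [1.2, -1.9, -0.1]
opening: 0.0855
```

```bash
python3 - <<'E'
from h import *
d(0.60,-.014,.36,-3)
E
```

```text
at [ 0.4806 -0.1536  0.344 ] ang -3.1 q6 75.4 open 0.0855 t 1.9 -> shift [-0.016   0.1117 -0.1458] roll -0.001 rows>= 3.7
```

Emit:
apply_moves(commands=[[-0.016,0.11,-0.146,0,1],[-0.016,0.11,-0.146,0,1],[-0.016,0.11,-0.146,0,1],[-0.016,0.11,-0.146,0,1],[-0.016,0.11,-0.146,0,1],[-0.016,0.11,-0.146,0,1]])

```text
time: 2.55
ee_pos: [0.5987, -0.0132, 0.3592]
tcp_rot: [-43.0, 90.0, -136.0]
wrist_force: [-1.2, -0.0, 1.0]
opening: 0.0854
```

```bash
cat > rk.py <<'E'
from h import *
import sys
c,W=look("wrist",sys.argv[1]); f=c["frame"].astype(int)
p=W.reshape(-1,3); fl=f.reshape(-1,3); ok=~np.isnan(p[:,0]); p=p[ok]; fl=fl[ok]
R=(p[:,0]>.54)&(p[:,0]<.8)&(abs(p[:,1]+.01)<.3)
for nm,m in dict(tab=R&(p[:,2]>.195)&(p[:,2]<.22),bar=R&(p[:,2]>.158)&(p[:,2]<.17)&(fl.min(1)>110),
   plL=R&(p[:,1]>.1)&(p[:,2]>.15)&(p[:,2]<.18)&(fl.max(1)<90),plR=R&(p[:,1]<-.13)&(p[:,2]>.15)&(p[:,2]<.18)&(fl.max(1)<90)).items():
    q=p[m]
    if len(q)>20: print(nm,len(q),rect(q),np.percentile(q[:,2],[5,50,95]).round(4))
led=p[R&(p[:,2]>.08)&(p[:,2]<.11)&(abs(p[:,1]+.02)<.16)]
if len(led)>50:
    A=np.c_[led[:,:2],np.ones(len(led))]; k=np.linalg.lstsq(A,led[:,2],rcond=None)[0]; print("ledge",k.round(4),"z at (.634,-.0156)",(k@[.634,-.0156,1]).round(4))
E
python3 rk.py w1; python3 -c "
from h import *
d(.65,-.014,.17,-3)"
```

```text
tab 542 (array([651.6, -14.5]), array([39.9, 12.1]), 86.7) [0.2    0.2092 0.2105]
bar 5360 (array([645.9, -35.1]), array([378.2,  33.5]), 86.3) [0.163  0.1645 0.1659]
plR 572 (array([ 655.7, -206.1]), array([ 12.6, 103.3]), 87.5) [0.151  0.1565 0.1696]
ledge [ 0.2742 -0.0152 -0.0876] z at (.634,-.0156) 0.0865
at [ 0.5982 -0.014   0.3599] ang -3.1 q6 91.7 open 0.0856 t 2.6 -> shift [ 0.1899  0.0517 -0.0028] roll -0.001 rows>= 3.9
```

View pics/w1.png

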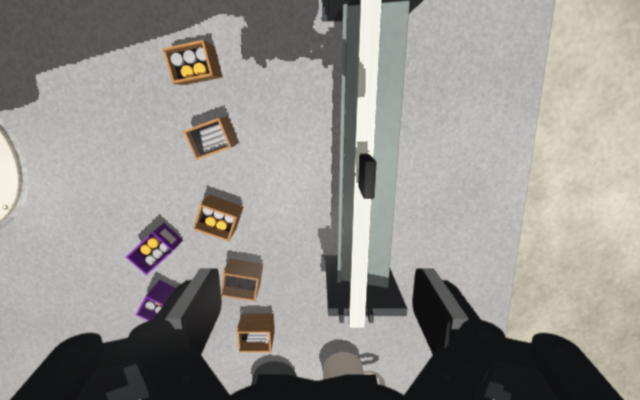

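Tab at (367,177), consistent with the top camera within 2 mm. Grasping it.

Emit:
apply_moves(commands=[[0.1,0.053,-0.002,0,1],[0.1,0.053,-0.002,0,1],[0.1,0.053,-0.002,0,1],[0.15,0.053,-0.002,0,1],[0.185,0.053,-0.002,0,1],[0.185,0.053,-0.002,0,1],[0.185,0.053,-0.002,0,-1],[0.185,0.053,-0.002,0,-1],[0.185,0.053,-0.002,0,-1],[0.185,0.053,-0.002,0,-1],[0.185,0.053,-0.002,0,-1],[0.185,0.053,-0.002,0,-1]], newtons=50)

```text
time: 3.8
ee_pos: [0.6516, -0.0149, 0.1759]
tcp_rot: [71.8, 89.9, -21.2]
wrist_force: [-0.4, 0.3, 5.3]
opening: 0.0085
```

```bash
python3 -c "
from h import *
o=bot.get_obs();print(o['opening'],o['wrist_force'])
d(.651,-.0145,.30,-3)
d(.31,.14,.30,-3)"
```

```text
0.008512149881074252 [-0.44581375  0.26878376  5.318511  ]
at [ 0.6516 -0.0149  0.1759] ang -3.1 q6 91.8 open 0.0085 t 3.8 -> shift [-0.1241 -0.0004 -0.0003] roll -0.001 rows>= 2.5
at [ 0.6516 -0.0149  0.1759] ang -3.1 q6 91.8 open 0.0085 t 3.8 -> shift [-0.1247 -0.3491 -0.1364] roll -0.001 rows>= 7.9
```

Emit:
apply_moves(commands=[[-0.03,0,0,0,-1],[-0.07,0,0,0,-1],[-0.1,-0.01,0,0,-1],[-0.12,-0.05,-0.02,0,-1],[-0.12,-0.09,-0.035,0,-1],[-0.12,-0.13,-0.05,0,-1],[-0.12,-0.17,-0.065,0,-1],[-0.12,-0.21,-0.08,0,-1],[-0.12,-0.25,-0.095,0,-1],[-0.12,-0.29,-0.11,0,-1],[-0.12,-0.32,-0.12,0,-1],[-0.12,-0.35,-0.136,0,-1]])

```text
time: 5.0
ee_pos: [0.3075, 0.1396, 0.2953]
tcp_rot: [78.1, 89.9, -14.9]
wrist_force: [0.0, 1.1, -1.9]
opening: 0.0084
```

```bash
python3 -c "
from h import *
o=bot.get_obs();print(o['opening'],o['wrist_force'])
d(.31,.14,.0205,-3)
c,W=look('top','t1')"
```

```text
0.008356759033087946 [ 0.00349061  1.12759532 -1.90605721]
at [0.3075 0.1396 0.2953] ang -3.1 q6 117.6 open 0.0084 t 5.0 -> shift [ 0.2748  0.0019 -0.0006] roll -0.001 rows>= 5.5
```

View pics/t1.png

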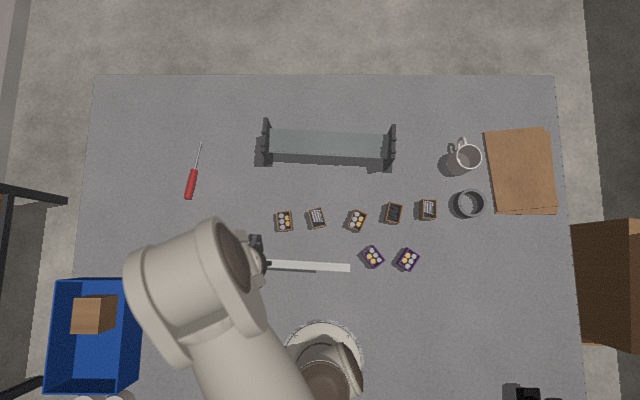

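Bar held level, and its right end (350,268) clears the purple bin (372,257). Lowering it.

Emit:
apply_moves(commands=[[0.04,0.002,0,0,-1],[0.08,0.002,0,0,-1],[0.12,0.002,0,0,-1],[0.16,0.002,0,0,-1],[0.2,0.002,0,0,-1],[0.24,0.002,0,0,-1],[0.26,0.002,0,0,-1],[0.27,0.002,0,0,-1],[0.274,0.002,0,0,-1],[0.275,0.002,0,0,-1],[0.275,0.002,0,0,-1],[0.275,0.002,0,0,-1]])

```text
time: 6.25
ee_pos: [0.3074, 0.1417, 0.0221]
tcp_rot: [126.4, 89.8, 33.4]
wrist_force: [-0.2, 0.2, -2.5]
opening: 0.0089
```

```bash
python3 -c "
from h import *
o=bot.get_obs();print(o['opening'],o['wrist_force'])
d(.31,.14,.20,-3)"
```

```text
0.008870957178782174 [-0.17295374  0.20571572 -2.47971231]
at [0.3074 0.1417 0.0221] ang -3.0 q6 117.8 open 0.0089 t 6.2 -> shift [-0.1779  0.0031  0.0012] roll -0.001 rows>= 3.6
```

Emit:
apply_moves(commands=[[0.003,0,0,0,-1],[0.004,0,0,0,-1],[0.004,0,0,0,-1],[0.003,0,0,0,-0.3],[0.003,0,0,0,0],[0.003,0,0,0,0],[0.003,0,0,0,0],[-0.04,0,0,0,0],[-0.09,0,0,0,0],[-0.14,0,0,0,0],[-0.19,0,0,0,0],[-0.23,0,0,0,0]])

```text
time: 7.45
ee_pos: [0.3068, 0.1413, 0.2549]
tcp_rot: [123.4, 89.7, 30.4]
wrist_force: [1.2, 0.0, -0.4]
opening: 0.0426
```

```bash
python3 -c "
from h import *
c,W=look('wrist','w2')
m=(W[...,2]>.046)&(W[...,2]<.058)&(abs(W[...,0]-.31)<.06)&(abs(W[...,1]-.14)<.06);print('tab',rect(W[m]),W[m][:,2].mean())
d(.435,.05,.28,87)"
```

```text
tab (array([308.1, 142.1]), array([39.7, 10.5]), 87.0) 0.05233045964313074
at [0.3078 0.1417 0.2599] ang -3.0 q6 117.7 open 0.0424 t 7.5 -> shift [-0.0193  0.1321  0.0847] roll -1.571 rows>= 10.5
```

Bar is flat on the bench (tab top at 52 mm). Looking at the bins from above.

Emit:
apply_moves(commands=[[-0.06,0.11,0.2,-1.571,0],[-0.06,0.11,0.2,-1.571,0],[-0.06,0.11,0.2,-1.571,0],[-0.06,0.11,0.2,-1.571,0],[-0.06,0.11,0.2,-1.571,0],[-0.06,0.11,0.2,-1.571,0],[-0.06,0.11,0.2,-1.571,0],[-0.06,0.11,0.2,-1.571,0],[-0.06,0.11,0.2,-1.571,0],[-0.06,0.11,0.2,-1.571,0],[-0.06,0.11,0.2,-1.571,0],[-0.06,0.11,0.2,-1.571,0.6]])

```text
time: 8.7
ee_pos: [0.4065, -0.0642, 0.3197]
tcp_rot: [30.9, 89.4, 28.2]
wrist_force: [-0.2, -0.4, -0.2]
opening: 0.056
```

```bash
cat > bins.py <<'E'
from h import *
import sys
# find kraft bins on the bench: rim points z 35..58, brown (not purple)
def bins(cam,save=None,rects=True):
    c,W=look(cam,save); 
    hsv=cv2.cvtColor(c["frame"],cv2.COLOR_BGR2HSV)
    m=(W[...,2]>.036)&(W[...,2]<.060)&(W[...,0]<.57)&(W[...,0]>.25)&(abs(W[...,1]+.1)<.3)
    n,lab,st,_=cv2.connectedComponentsWithStats(cv2.morphologyEx(m.astype(np.uint8),cv2.MORPH_CLOSE,np.ones((7,7))))
    for i in range(1,n):
        if st[i,4]<60: continue
        q=lab==i; pts=W[q&m]
        rim=pts[pts[:,2]>.046]
        if len(rim)<20: continue
        h=hsv[q]; h=h[h[:,1]>90]; hue=np.median(h[:,0]) if len(h) else -1
        (cx,cy),(a,b),an=cv2.minAreaRect((pts[:,:2]*1000).astype(np.float32))
        # long side is bin x
        ang=an if a>b else an+90
        ang=(ang+90)%180-90
        print(cam,"c",np.round([cx,cy],1),"size",np.round([max(a,b),min(a,b)],1),"yaw",round(ang,1),"hue",hue,"px",st[i,:2]+st[i,2:4]//2,"top",np.percentile(rim[:,2],90).round(4))
    return c,W
if __name__=="__main__": bins(sys.argv[1],sys.argv[2])
E
python3 bins.py wrist w3; python3 bins.py top t3; python3 rk.py w3b
```

```text
wrist c [ 313.5 -267.4] size [60.7 45.4] yaw -34.6 hue 140.0 px [152  91] top 0.0526
wrist c [ 321.2 -158.8] size [59.8 44.3] yaw 38.2 hue 140.0 px [238  92] top 0.0526
wrist c [308.1 140.9] size [40.4 11.8] yaw 86.5 hue -1 px [476  70] top 0.0532
wrist c [431.3 119.5] size [60.2 44.9] yaw 7.5 hue 15.0 px [450 168] top 0.0523
wrist c [ 434.4 -109.9] size [60.9 44. ] yaw -24.1 hue 15.0 px [283 178] top 0.0524
wrist c [441.7  16.7] size [61.  44.1] yaw 15.5 hue 15.0 px [375 179] top 0.0523
wrist c [ 458.1 -224.7] size [60.5 44.5] yaw -13.9 hue 15.0 px [204 198] top 0.0525
wrist c [ 469.7 -335. ] size [60.1 46. ] yaw -3.1 hue 14.0 px [127 210] top 0.0526
top c [ 469.6 -341.2] size [60.1 28.2] yaw -2.9 hue 14.0 px [431 209] top 0.0542
top c [438.6  27.1] size [60.7 25. ] yaw 14.7 hue 14.0 px [314 218] top 0.0539
top c [430.6 120.9] size [60.  44.7] yaw 7.9 hue 15.5 px [284 220] top 0.0546
top c [ 304.  -283.6] size [60.  15.4] yaw -18.9 hue 141.0 px [415 262] top 0.0542
ledge [ 0.2764 -0.0153 -0.0895] z at (.634,-.0156) 0.086
```

View pics/w3.png

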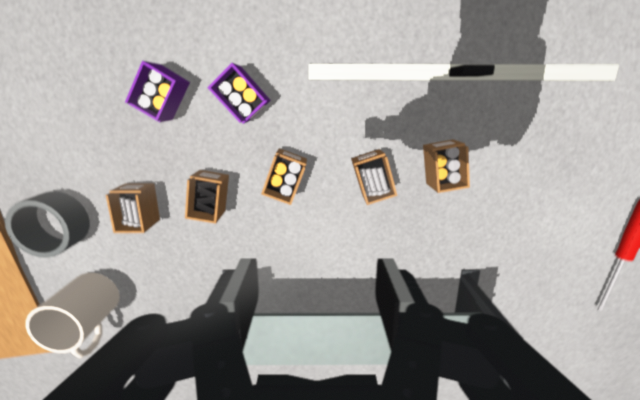

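All five kraft bins measured (60×44, tops 52 mm); low labelled fronts face the robot (toward the image top). The purple ones are at (157,90) and (240,92). Picking the leftmost first.

```bash
python3 -c "
from h import *
d(.4313,.1195,.10,97.5)"
```

```text
at [ 0.4065 -0.0642  0.3197] ang 86.9 q6 -6.1 open 0.0684 t 8.8 -> shift [0.2209 0.1835 0.0126] roll -0.186 rows>= 5.7
```

Emit:
apply_moves(commands=[[0.22,0.183,0.013,-0.186,0.4],[0.22,0.183,0.013,-0.186,0.4],[0.22,0.183,0.013,-0.186,0.4],[0.22,0.183,0.013,-0.186,0.4],[0.22,0.183,0.013,-0.186,0.4],[0.22,0.183,0.013,-0.186,0.4],[0.22,0.183,0.013,-0.186,0.4],[0.26,0.183,0.013,-0.186,0.4],[0.3,0.183,0.013,-0.186,0.4],[0.311,0.183,0.013,-0.186,0.4],[0.311,0.183,0.013,-0.186,0.4],[0.311,0.183,0.013,-0.186,0.4]])

```text
time: 10.05
ee_pos: [0.4335, 0.1194, 0.012]
tcp_rot: [18.1, 89.3, 25.6]
wrist_force: [0.4, 0.2, -0.5]
opening: 0.0601
```

```bash
python3 -c "
from h import *
d(.4313,.1195,.010,97.5)"
```

```text
at [0.4335 0.1194 0.012 ] ang 97.4 q6 7.9 open 0.0601 t 10.1 -> shift [ 0.0019  0.0004 -0.0022] roll -0.001 rows>= 0.1
```

Emit:
apply_moves(commands=[[0.001,0,-0.002,0,0.2],[0.001,0,-0.002,0,-1],[0.001,0,-0.002,0,-1],[0.001,0,-0.002,0,-1],[0.001,0,-0.002,0,-1],[0.001,0,-0.002,0,-1],[-0.04,0,-0.002,0,-1],[-0.09,0,-0.002,0,-1],[-0.14,0,-0.002,0,-1],[-0.19,0,-0.002,0.186,-1],[-0.23,0,-0.002,0.186,-1],[-0.23,0,-0.002,0.186,-1]], newtons=25)

```text
time: 11.25
ee_pos: [0.4304, 0.1182, 0.2485]
tcp_rot: [24.5, 88.7, 21.2]
wrist_force: [-0.6, 0.1, -1.4]
opening: 0.0429
```

```bash
python3 -c "
from h import *
d(.6681,.1186,.20,86.9)
d(.6681,.1186,.115,86.9)"
```

```text
at [0.4304 0.1182 0.2485] ang 86.7 q6 18.6 open 0.0429 t 11.2 -> shift [0.0535 0.0136 0.2362] roll -0.003 rows>= 4.9
at [0.4304 0.1182 0.2485] ang 86.7 q6 18.6 open 0.0429 t 11.2 -> shift [0.1384 0.0128 0.2345] roll -0.003 rows>= 5.5
```

```bash
sed -i 's|    print("at"|    print("tool x",T[:,0].round(4),"F",np.round(o["wrist_force"],1)); print("at"|' h.py; python3 -c "
from h import *
d(.6681,.1186,.115,86.9)"
```

```text
tool x [ 0.0208  0.0081 -0.9998] F [-0.6  0.1 -1.4]
at [0.4304 0.1182 0.2485] ang 86.7 q6 18.6 open 0.0429 t 11.2 -> shift [0.1384 0.0128 0.2345] roll -0.003 rows>= 5.5
```

Emit:
apply_moves(commands=[[0.054,0.0136,0.12,0,-1],[0.054,0.0136,0.12,0,-1],[0.054,0.0136,0.12,0,-1],[0.054,0.0136,0.236,0,-1],[0.054,0.0136,0.236,0,-1],[0.054,0.0136,0.236,0,-1],[0.09,0.013,0.2355,0,-1],[0.12,0.013,0.235,0,-1],[0.133,0.013,0.235,0,-1],[0.133,0.013,0.235,0,-1],[0.133,0.013,0.235,0,-1]])

```text
time: 12.35
ee_pos: [0.6687, 0.1188, 0.122]
tcp_rot: [23.9, 88.6, 20.6]
wrist_force: [-0.6, -0.1, -0.1]
opening: 0.043
```

```bash
python3 -c "
from h import *
d(.6681,.1186,.115,86.9);d(.6681,.1186,.105,86.9)
c,W=look('scene','s4'); cv2.imwrite('pics/s4c.png',cv2.resize(c['frame'][140:310,220:400],None,fx=3.3,fy=3.3,interpolation=cv2.INTER_CUBIC))"
```

```text
tool x [ 0.0222  0.0083 -0.9997] F [-0.6 -0.1 -0.1]
at [0.6687 0.1188 0.122 ] ang 86.7 q6 13.2 open 0.043 t 12.3 -> shift [ 0.007  -0.0003 -0.0008] roll -0.003 rows>= 0.1
tool x [ 0.0222  0.0083 -0.9997] F [-0.6 -0.1 -0.1]
at [0.6687 0.1188 0.122 ] ang 86.7 q6 13.2 open 0.043 t 12.3 -> shift [ 0.017  -0.0004 -0.001 ] roll -0.003 rows>= 0.3
```

View pics/s4c.png

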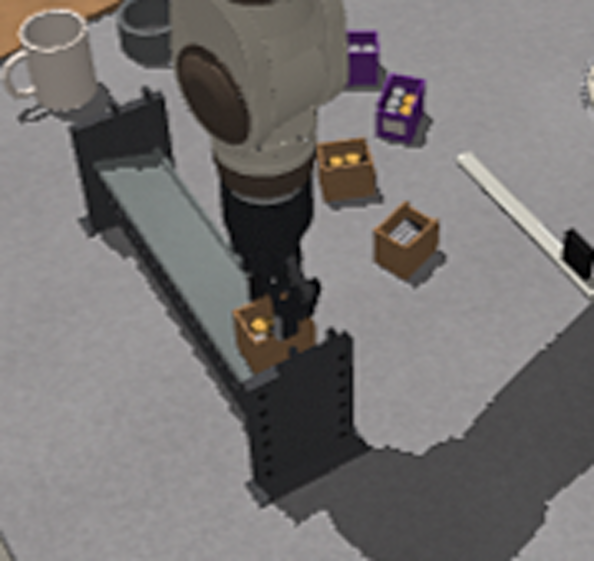

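The bin hangs over the left slot, clear of the plate. Pressing it down so that it tilts onto the slope.

Emit:
apply_moves(commands=[[0.004,0,0,0,-1],[0.008,0,0,0,-1],[0.01,0,0,0,-1],[0.012,0,0,0,-1],[0.014,0,0,0,-1],[0.016,0,0,0,-1],[0.016,0,0,0,-1]], newtons=20)

```text
time: 13.1
ee_pos: [0.6697, 0.1198, 0.1115]
tcp_rot: [23.6, 88.3, 20.3]
wrist_force: [-8.9, 0.9, 21.4]
opening: 0.0429
```

```bash
python3 -c "
from h import *
d(.6681,.1186,.105,86.9)"
```

```text
tool x [ 0.0281  0.0104 -0.9995] F [-8.9  0.9 21.4]
at [0.6697 0.1198 0.1115] ang 86.8 q6 13.3 open 0.0429 t 13.1 -> shift [ 0.0064 -0.0014 -0.0017] roll -0.002 rows>= 0.1
```

```bash
cat > led.py <<'E'
from h import *
import sys
# report brown things near rack: per slot, points in rack frame
O=np.array([.6355,-.0158,0]); a=np.radians(-3.1); ex=np.array([np.cos(a),np.sin(a),0]); ey=np.array([-np.sin(a),np.cos(a),0])
t=np.radians(18); lx=ex*np.cos(t)+np.array([0,0,np.sin(t)]); lz=np.array([0,0,np.cos(t)])-ex*np.sin(t)
def ledge(cam,save=None):
    c,W=look(cam,save); L=np.stack([(W-O-[0,0,.085])@lx,(W-O)@ey,(W-O-[0,0,.085])@lz],-1)*1000
    h=cv2.cvtColor(c["frame"],cv2.COLOR_BGR2HSV); m=(h[...,0]>5)&(h[...,0]<24)&(h[...,1]>80)&(L[...,2]>3)&(L[...,2]<75)&(L[...,0]>-30)&(L[...,0]<90)
    for s in (136,68,0,-68,-136):
        p=L[m&(abs(L[...,1]-s)<30)]
        if len(p)<15: continue
        rim=p[p[:,2]>np.percentile(p[:,2],97)-6]
        print(cam,s,len(p),"x",np.percentile(p[:,0],[2,98]).round(1),"y",np.percentile(p[:,1],[2,98]).round(1),"z",np.percentile(p[:,2],[2,98]).round(1), "rim x",np.percentile(rim[:,0],[3,97]).round(1))
        q=p[(p[:,0]>15)&(p[:,2]>44)]
        if len(q)>10:
            k=np.polyfit(q[:,0],q[:,2],1); print("   rim slope deg",np.degrees(np.arctan(k[0])).round(1),"z@30",np.polyval(k,30).round(1))
    return c
if __name__=="__main__": ledge(sys.argv[1],sys.argv[2])
E
python3 led.py scene s5; python3 led.py top t5; python3 led.py wrist w5
```

```text
scene 136 247 x [14.3 73.4] y [116.2 161.6] z [ 8.4 56.9] rim x [20.6 68.5]
   rim slope deg -3.5 z@30 51.5
wrist 136 8923 x [ 2.7 70.2] y [115.9 158.4] z [21.6 61.8] rim x [14.9 49.9]
   rim slope deg -11.5 z@30 56.9
```

View pics/w5.png

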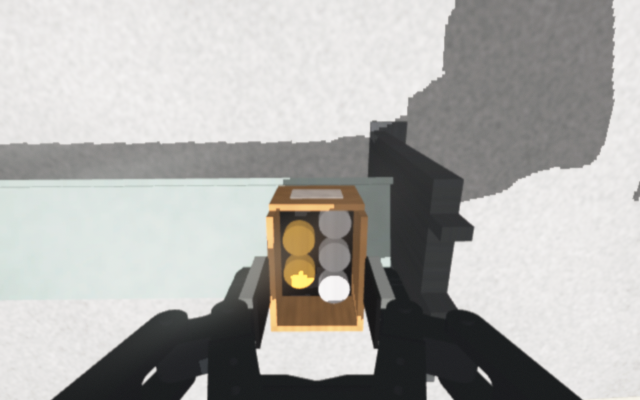

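Wrist view: bin front with label at (317,193), lip line at row ~183, bin still ~11° short of flat. I'll raise it, shift it slightly up the slope and let it settle with a slack grip.

Emit:
apply_moves(commands=[[-0.008,0,0.003,0,-1],[-0.008,-0.001,0.006,0,-1],[-0.004,-0.001,0.006,0,-1],[-0.002,-0.001,0.006,0,-1],[-0.002,-0.001,0.006,0,0.03],[-0.002,-0.001,0.006,0,0.06],[-0.002,-0.001,0.006,0,0.08],[-0.002,-0.001,0.006,0,0.1],[-0.002,-0.001,0.006,0,0.1]])

```text
time: 14.15
ee_pos: [0.6756, 0.1184, 0.1133]
tcp_rot: [23.7, 88.3, 20.5]
wrist_force: [0.4, -0.2, 0.1]
opening: 0.0464
```

```bash
python3 -c "
from h import *
d(.6681,.1186,.105,86.9)"; python3 led.py wrist w6; python3 led.py scene s6; python3 -c "
import cv2
cv2.imwrite('pics/w6c.png',cv2.resize(cv2.imread('pics/w6.png')[120:400,150:520],None,fx=2,fy=2))"
```

```text
tool x [ 0.0277  0.0103 -0.9996] F [ 0.4 -0.2  0.1]
at [0.6756 0.1184 0.1133] ang 86.8 q6 13.1 open 0.0464 t 14.2 -> shift [ 0.0081 -0.0004 -0.0077] roll -0.002 rows>= 0.2
wrist 136 6477 x [ 2.5 61. ] y [115.1 157.6] z [24.3 52.5] rim x [ 7.2 61.2]
   rim slope deg -0.7 z@30 50.7
scene 136 230 x [ 7.6 65.9] y [115.5 160.3] z [ 5.7 50.9] rim x [10.7 65.9]
   rim slope deg 0.6 z@30 48.4
```

View pics/w6c.png

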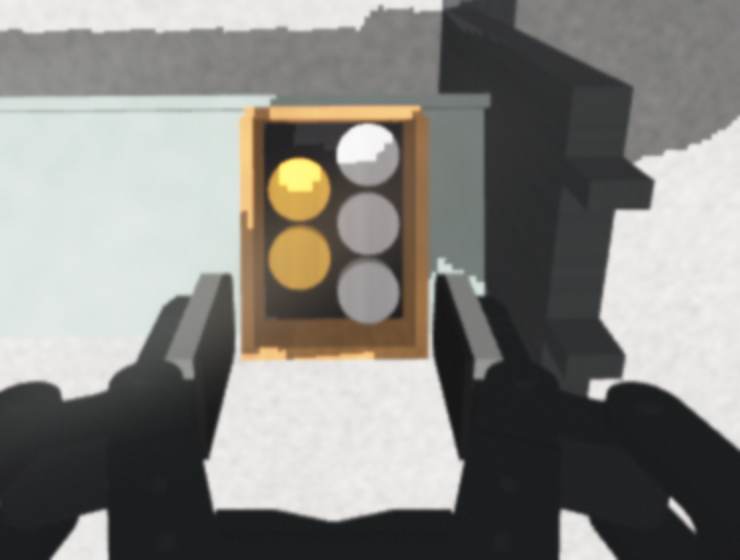

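Bin 1 is flat (slope <1°) and against the lip (x 2.5–61), y = 136. Next bin.

Emit:
apply_moves(commands=[[-0.03,0,0,0,0.15],[-0.07,0,0,0,0.2],[-0.11,0,0,0,0.2],[-0.14,0,0,0,0.4],[-0.14,-0.05,-0.1,-0.1,0.4],[-0.14,-0.1,-0.23,-0.2,0.4],[-0.14,-0.1,-0.23,-0.3,0.4],[-0.14,-0.1,-0.23,-0.32,0.4],[-0.14,-0.1,-0.23,-0.32,0.4],[-0.14,-0.1,-0.23,-0.32,0.4],[-0.14,-0.1,-0.23,-0.32,0.4],[-0.14,-0.1,-0.23,-0.32,0.4]])

```text
time: 15.45
ee_pos: [0.4373, 0.0304, 0.2462]
tcp_rot: [4.9, 88.2, 20.0]
wrist_force: [0.4, 0.0, -0.0]
opening: 0.0595
```

```bash
python3 bins.py wrist w7; python3 -c "
from h import *
d(.4417,.0167,.10,105.5)
d(.4417,.0167,.011,105.5)"
```

```text
wrist c [ 328.6 -152.9] size [44.8 41.8] yaw -51.7 hue 140.0 px [164  22] top 0.0525
wrist c [308.  141.7] size [41.6 12.3] yaw 87.2 hue -1 px [452  74] top 0.0532
wrist c [ 458.5 -224.9] size [61.3 45.7] yaw -13.1 hue 14.0 px [ 86 123] top 0.0524
wrist c [ 434.4 -110. ] size [60.7 44.4] yaw -24.1 hue 14.0 px [194 129] top 0.0523
wrist c [441.5  16.5] size [60.3 43.9] yaw 16.6 hue 15.0 px [303 165] top 0.0524
tool x [ 0.0281  0.0105 -0.9996] F [-0.4  0.1 -0.2]
at [0.4375 0.0305 0.2459] ang 105.1 q6 -11.5 open 0.06 t 15.5 -> shift [ 0.1458 -0.0148 -0.0039] roll -0.007 rows>= 2.9
tool x [ 0.0281  0.0105 -0.9996] F [-0.4  0.1 -0.2]
at [0.4375 0.0305 0.2459] ang 105.1 q6 -11.5 open 0.06 t 15.5 -> shift [ 0.2347 -0.0151 -0.0065] roll -0.007 rows>= 4.7
```

Emit:
apply_moves(commands=[[0.13,-0.015,-0.004,-0.015,0.4],[0.13,-0.015,-0.004,-0.015,0.4],[0.13,-0.015,-0.004,-0.015,0.4],[0.18,-0.015,-0.005,-0.015,0.4],[0.22,-0.015,-0.006,-0.015,0.4],[0.235,-0.015,-0.006,-0.015,0.4],[0.235,-0.015,-0.006,-0.015,0.2],[0.235,-0.015,-0.006,-0.015,-1],[0.235,-0.015,-0.006,-0.015,-1],[0.235,-0.015,-0.006,-0.015,-1],[0.235,-0.015,-0.006,-0.015,-1],[0.235,-0.015,-0.006,-0.015,-1]])

```text
time: 16.7
ee_pos: [0.4425, 0.0169, 0.0112]
tcp_rot: [4.0, 88.2, 20.0]
wrist_force: [0.1, 0.5, -2.5]
opening: 0.043
```

```bash
python3 -c "
from h import *
d(.50,.0507,.25,86.9)
d(.672,.0507,.20,86.9)"
```

```text
tool x [ 0.0288  0.0105 -0.9995] F [ 0.1  0.5 -2.5]
at [0.4425 0.0169 0.0112] ang 106.0 q6 -14.1 open 0.043 t 16.7 -> shift [-0.2367  0.0172  0.0719] roll 0.333 rows>= 5.0
tool x [ 0.0288  0.0105 -0.9995] F [ 0.1  0.5 -2.5]
at [0.4425 0.0169 0.0112] ang 106.0 q6 -14.1 open 0.043 t 16.7 -> shift [-0.1817 -0.0302  0.2356] roll 0.333 rows>= 6.0
```

Emit:
apply_moves(commands=[[-0.04,0,0,0,-1],[-0.09,0,0,0,-1],[-0.14,0,0.01,0.1,-1],[-0.18,0,0.04,0.2,-1],[-0.185,-0.01,0.09,0.3,-1],[-0.183,-0.02,0.14,0.333,-1],[-0.182,-0.03,0.19,0.333,-1],[-0.182,-0.03,0.235,0.333,-1],[-0.182,-0.03,0.235,0.333,-1],[-0.182,-0.03,0.235,0.333,-1],[-0.182,-0.03,0.235,0.333,-1]])

```text
time: 17.8
ee_pos: [0.6708, 0.0506, 0.2008]
tcp_rot: [22.9, 88.2, 19.8]
wrist_force: [-1.3, 0.0, -1.6]
opening: 0.0429
```

```bash
python3 -c "
from h import *
d(.672,.0507,.118,86.9)"
```

```text
tool x [ 0.0291  0.0104 -0.9995] F [-1.3  0.  -1.6]
at [0.6708 0.0506 0.2008] ang 86.9 q6 7.2 open 0.0429 t 17.8 -> shift [ 0.0828 -0.0008 -0.0011] roll -0.0 rows>= 1.7
```

Emit:
apply_moves(commands=[[0.03,-0.001,0,0,-1],[0.06,-0.001,-0.001,0,-1],[0.075,-0.001,-0.001,0,-1],[0.082,-0.001,-0.001,0,-1],[0.084,-0.001,-0.001,0,-1],[0.084,-0.001,-0.001,0,-1],[0.084,-0.001,-0.001,0,0.03],[0.084,-0.001,-0.001,0,0.06],[0.084,-0.001,-0.001,0,0.08],[0.084,-0.001,-0.001,0,0.1],[0.084,-0.001,-0.001,0,0.1]])

```text
time: 18.9
ee_pos: [0.6722, 0.0506, 0.117]
tcp_rot: [22.9, 88.2, 19.7]
wrist_force: [0.6, -0.1, 0.1]
opening: 0.0467
```

```bash
python3 -c "
from h import *
d(.672,.0507,.118,86.9)"; python3 led.py wrist w8
```

```text
tool x [ 0.0292  0.0105 -0.9995] F [ 0.6 -0.1  0.1]
at [0.6722 0.0506 0.117 ] ang 86.9 q6 7.2 open 0.0467 t 18.9 -> shift [-0.001   0.0001 -0.0002] roll -0.0 rows>= 0.0
wrist 136 9679 x [ 3.1 60.6] y [114.1 157.6] z [ 8.5 52.3] rim x [ 7.1 61.1]
   rim slope deg 0.6 z@30 49.6
wrist 68 4387 x [ 1.1 59.5] y [47.3 90. ] z [24.7 52.6] rim x [ 5.8 59.6]
   rim slope deg -0.5 z@30 50.6
```

Bin 2 is seated. Third bin.

```bash
python3 -c "
from h import *
d(.4344,-.11,.25,65.9)"
```

```text
tool x [ 0.029   0.0104 -0.9995] F [ 0.4 -0.6  0. ]
at [0.6722 0.0505 0.1168] ang 86.9 q6 7.2 open 0.047 t 18.9 -> shift [-0.1417 -0.1716 -0.2247] roll 0.366 rows>= 6.3
```

Emit:
apply_moves(commands=[[-0.03,0,0,0,0.15],[-0.07,0,0,0,0.2],[-0.11,0,0,0,0.2],[-0.14,0,-0.02,0,0.4],[-0.14,-0.05,-0.08,0.1,0.4],[-0.14,-0.17,-0.225,0.2,0.4],[-0.14,-0.17,-0.225,0.3,0.4],[-0.14,-0.17,-0.225,0.366,0.4],[-0.14,-0.17,-0.225,0.366,0.4],[-0.14,-0.17,-0.225,0.366,0.4],[-0.14,-0.17,-0.225,0.366,0.4],[-0.14,-0.17,-0.225,0.366,0.4]])

```text
time: 20.15
ee_pos: [0.4349, -0.1083, 0.2486]
tcp_rot: [43.3, 88.2, 19.2]
wrist_force: [-0.6, -0.4, -0.5]
opening: 0.0596
```

```bash
python3 bins.py wrist w9; python3 -c "
from h import *
d(.4344,-.11,.011,65.9)"
```

```text
wrist c [ 321.2 -158.9] size [60.7 44.2] yaw 38.2 hue 141.0 px [225  87] top 0.0525
wrist c [ 313.5 -267.3] size [60.3 45.5] yaw -34.6 hue 141.0 px [134 124] top 0.0524
wrist c [ 434.4 -110. ] size [60.3 43.9] yaw -24.2 hue 15.0 px [311 165] top 0.0525
wrist c [ 458.5 -224.6] size [61.  44.6] yaw -13.6 hue 15.0 px [233 222] top 0.0523
wrist c [ 470.6 -334.7] size [60.9 45.9] yaw -2.9 hue 15.0 px [160 263] top 0.0524
tool x [ 0.0294  0.0107 -0.9995] F [-0.4 -0.5  0.5]
at [ 0.4352 -0.108   0.2483] ang 65.9 q6 9.4 open 0.0595 t 20.2 -> shift [ 0.2371 -0.0073 -0.0052] roll 0.001 rows>= 4.7
```

Emit:
apply_moves(commands=[[0.13,-0.005,-0.003,0,0.4],[0.13,-0.005,-0.003,0,0.4],[0.13,-0.005,-0.003,0,0.4],[0.18,-0.006,-0.004,0,0.4],[0.22,-0.007,-0.005,0,0.4],[0.237,-0.007,-0.005,0,0.4],[0.237,-0.007,-0.005,0,0.2],[0.237,-0.007,-0.005,0,-1],[0.237,-0.007,-0.005,0,-1],[0.237,-0.007,-0.005,0,-1],[0.237,-0.007,-0.005,0,-1],[0.237,-0.007,-0.005,0,-1]])

```text
time: 21.4
ee_pos: [0.435, -0.1099, 0.0116]
tcp_rot: [43.3, 88.2, 19.3]
wrist_force: [-0.3, 0.0, -1.4]
opening: 0.0428
```

```bash
python3 -c "
from h import *
d(.669,-.0172,.20,86.9)"
```

```text
tool x [ 0.0301  0.0105 -0.9995] F [-0.3  0.  -1.4]
at [ 0.435  -0.1099  0.0116] ang 65.9 q6 9.2 open 0.0428 t 21.4 -> shift [-0.1803  0.1842  0.1801] roll -0.366 rows>= 6.3
```

Emit:
apply_moves(commands=[[-0.04,0,0,0,-1],[-0.09,0,0,0,-1],[-0.14,0,0,-0.1,-1],[-0.185,0.02,0.02,-0.2,-1],[-0.185,0.05,0.05,-0.3,-1],[-0.183,0.09,0.09,-0.366,-1],[-0.182,0.12,0.12,-0.366,-1],[-0.181,0.155,0.15,-0.366,-1],[-0.18,0.184,0.18,-0.366,-1],[-0.18,0.184,0.18,-0.366,-1],[-0.18,0.184,0.18,-0.366,-1]])

```text
time: 22.5
ee_pos: [0.6692, -0.0169, 0.1979]
tcp_rot: [24.1, 88.3, 21.0]
wrist_force: [-0.9, -0.4, -1.2]
opening: 0.0432
```

```bash
python3 -c "
from h import *
d(.669,-.0172,.117,86.9)"
```

```text
tool x [ 0.0273  0.0105 -0.9996] F [-0.9 -0.4 -1.2]
at [ 0.6692 -0.0169  0.1979] ang 86.9 q6 1.3 open 0.0432 t 22.5 -> shift [ 0.0809 -0.0012 -0.0023] roll 0.001 rows>= 1.6
```

Emit:
apply_moves(commands=[[0.03,0,0,0,-1],[0.06,-0.001,-0.001,0,-1],[0.073,-0.001,-0.002,0,-1],[0.08,-0.001,-0.002,0,-1],[0.081,-0.001,-0.002,0,-1],[0.081,-0.001,-0.002,0,-1],[0.081,-0.001,-0.002,0,0.03],[0.081,-0.001,-0.002,0,0.06],[0.081,-0.001,-0.002,0,0.08],[0.081,-0.001,-0.002,0,0.1],[0.081,-0.001,-0.002,0,0.1]])

```text
time: 23.6
ee_pos: [0.6695, -0.017, 0.1171]
tcp_rot: [23.8, 88.3, 20.7]
wrist_force: [0.3, 0.6, 0.1]
opening: 0.0471
```

```bash
python3 led.py wrist w10; python3 -c "
from h import *
d(.4585,-.2247,.25,76.4)"
```

```text
wrist 136 12491 x [ 3.3 60.7] y [113.6 156.3] z [13. 52.] rim x [ 7.  61.2]
   rim slope deg 1.6 z@30 48.7
wrist 68 8387 x [ 1.4 59.1] y [46.2 89.9] z [ 7.7 52.3] rim x [ 5.6 59.5]
   rim slope deg 0.6 z@30 49.6
wrist 0 6155 x [ 5.1 63.5] y [-21.4  21.2] z [24.3 52.4] rim x [ 9.9 63.7]
   rim slope deg -0.7 z@30 50.7
tool x [ 0.0275  0.0105 -0.9996] F [ 1.   0.3 -0.1]
at [ 0.6694 -0.0169  0.117 ] ang 86.9 q6 1.3 open 0.047 t 23.6 -> shift [-0.1409 -0.2171 -0.1958] roll 0.184 rows>= 6.5
```

Three seated. Fourth bin.

Emit:
apply_moves(commands=[[-0.03,0,0,0,0.15],[-0.07,0,0,0,0.2],[-0.11,0,0,0,0.2],[-0.14,0,-0.02,0,0.4],[-0.14,-0.05,-0.08,0.1,0.4],[-0.14,-0.217,-0.196,0.184,0.4],[-0.14,-0.217,-0.196,0.184,0.4],[-0.14,-0.217,-0.196,0.184,0.4],[-0.14,-0.217,-0.196,0.184,0.4],[-0.14,-0.217,-0.196,0.184,0.4],[-0.14,-0.217,-0.196,0.184,0.4],[-0.14,-0.217,-0.196,0.184,0.4]])

```text
time: 24.85
ee_pos: [0.4582, -0.225, 0.2494]
tcp_rot: [33.9, 88.3, 20.2]
wrist_force: [-0.5, 0.4, -0.0]
opening: 0.0598
```

```bash
python3 bins.py wrist w11; python3 -c "
from h import *
d(.4585,-.2247,.011,76.4)"
```

```text
wrist c [ 313.6 -267.5] size [59.9 44.6] yaw -34.5 hue 140.0 px [239  38] top 0.0525
wrist c [ 321.3 -158.9] size [60.1 44.5] yaw 38.4 hue 140.0 px [344  29] top 0.0523
wrist c [ 458.3 -224.8] size [59.8 44. ] yaw -13.5 hue 15.0 px [314 165] top 0.0524
wrist c [ 470.7 -335.1] size [61.1 44.8] yaw -3.2 hue 15.0 px [225 197] top 0.0523
tool x [ 0.0279  0.0106 -0.9996] F [0.1 1.3 0.4]
at [ 0.4586 -0.2244  0.2492] ang 76.4 q6 -13.2 open 0.0601 t 24.9 -> shift [ 0.2381 -0.0044 -0.0059] roll -0.0 rows>= 4.8
```

Emit:
apply_moves(commands=[[0.13,-0.002,-0.003,0,0.4],[0.13,-0.002,-0.003,0,0.4],[0.13,-0.002,-0.003,0,0.4],[0.18,-0.003,-0.004,0,0.4],[0.22,-0.004,-0.006,0,0.4],[0.238,-0.004,-0.006,0,0.4],[0.238,-0.004,-0.006,0,0.2],[0.238,-0.004,-0.006,0,-1],[0.238,-0.004,-0.006,0,-1],[0.238,-0.004,-0.006,0,-1],[0.238,-0.004,-0.006,0,-1],[0.238,-0.004,-0.006,0,-1]])

```text
time: 26.1
ee_pos: [0.4588, -0.2245, 0.0116]
tcp_rot: [33.2, 88.3, 19.6]
wrist_force: [0.8, -0.6, -0.7]
opening: 0.0431
```

```bash
python3 -c "
from h import *
d(.665,-.0851,.20,86.9)"
```

```text
tool x [ 0.0286  0.0102 -0.9995] F [ 0.8 -0.6 -0.7]
at [ 0.4588 -0.2245  0.0116] ang 76.4 q6 -13.2 open 0.0431 t 26.1 -> shift [-0.181   0.1871  0.1722] roll -0.184 rows>= 6.2
```

Emit:
apply_moves(commands=[[-0.04,0,0,0,-1],[-0.09,0,0,0,-1],[-0.14,0,0,-0.05,-1],[-0.185,0.02,0.02,-0.1,-1],[-0.185,0.05,0.05,-0.184,-1],[-0.183,0.09,0.08,-0.184,-1],[-0.182,0.12,0.11,-0.184,-1],[-0.181,0.155,0.14,-0.184,-1],[-0.181,0.187,0.172,-0.184,-1],[-0.181,0.187,0.172,-0.184,-1],[-0.181,0.187,0.172,-0.184,-1]])

```text
time: 27.2
ee_pos: [0.6651, -0.0845, 0.1987]
tcp_rot: [24.3, 88.4, 21.3]
wrist_force: [-0.1, -0.1, -1.4]
opening: 0.0431
```

```bash
python3 -c "
from h import *
d(.665,-.0851,.117,86.9)"
```

```text
tool x [ 0.0266  0.0104 -0.9996] F [-0.1 -0.1 -1.4]
at [ 0.6651 -0.0845  0.1987] ang 87.0 q6 -4.6 open 0.0431 t 27.2 -> shift [ 0.0817 -0.0015 -0.0022] roll 0.002 rows>= 1.6
```

Emit:
apply_moves(commands=[[0.03,0,0,0,-1],[0.06,-0.001,-0.001,0,-1],[0.073,-0.001,-0.002,0,-1],[0.08,-0.001,-0.002,0,-1],[0.082,-0.001,-0.002,0,-1],[0.082,-0.001,-0.002,0,-1],[0.082,-0.001,-0.002,0,0.03],[0.082,-0.001,-0.002,0,0.06],[0.082,-0.001,-0.002,0,0.08],[0.082,-0.001,-0.002,0,0.1],[0.082,-0.001,-0.002,0,0.1]])

```text
time: 28.3
ee_pos: [0.6654, -0.0845, 0.1168]
tcp_rot: [24.2, 88.4, 21.2]
wrist_force: [0.6, 0.4, 0.4]
opening: 0.0469
```

```bash
python3 led.py wrist w12; python3 -c "
from h import *
d(.4705,-.335,.25,87)"
```

```text
wrist 68 12641 x [ 1.7 59.1] y [45.9 88.7] z [10.6 51.9] rim x [ 5.6 59.5]
   rim slope deg 1.6 z@30 48.6
wrist 0 9499 x [ 5.3 63. ] y [-22.3  21.1] z [ 8.7 52.1] rim x [ 9.2 63.6]
   rim slope deg 0.5 z@30 49.6
wrist -68 4700 x [ 5.6 64.1] y [-89.2 -46.7] z [24.6 52.4] rim x [10.4 64.3]
   rim slope deg -0.7 z@30 50.5
tool x [ 0.0267  0.0104 -0.9996] F [ 0.2 -0.3  0.2]
at [ 0.6653 -0.0845  0.1167] ang 87.0 q6 -4.6 open 0.0469 t 28.4 -> shift [-0.141  -0.2588 -0.1778] roll -0.0 rows>= 6.9
```

Emit:
apply_moves(commands=[[-0.03,0,0,0,0.15],[-0.07,0,0,0,0.2],[-0.11,0,0,0,0.2],[-0.14,0,-0.04,0,0.4],[-0.14,-0.02,-0.08,0,0.4],[-0.14,-0.06,-0.12,0,0.4],[-0.14,-0.259,-0.178,0,0.4],[-0.14,-0.259,-0.178,0,0.4],[-0.14,-0.259,-0.178,0,0.4],[-0.14,-0.259,-0.178,0,0.4],[-0.14,-0.259,-0.178,0,0.4],[-0.14,-0.259,-0.178,0,0.4]])

```text
time: 29.55
ee_pos: [0.4694, -0.3369, 0.2486]
tcp_rot: [25.2, 88.4, 22.0]
wrist_force: [0.4, 0.5, 0.8]
opening: 0.0596
```

```bash
python3 bins.py wrist w13; python3 -c "
from h import *
d(.4705,-.335,.011,87)"
```

```text
wrist c [ 318.7 -270.9] size [48.5 44. ] yaw -34.8 hue 140.0 px [373  24] top 0.0524
wrist c [ 321.5 -159. ] size [60.2 45.8] yaw 38.4 hue 140.0 px [484  25] top 0.0521
wrist c [ 470.6 -335.2] size [60.5 44. ] yaw -3.0 hue 15.0 px [316 165] top 0.0525
tool x [ 0.0266  0.0108 -0.9996] F [ 0.5  0.2 -0.3]
at [ 0.4701 -0.3356  0.2488] ang 86.9 q6 -33.2 open 0.0597 t 29.6 -> shift [ 0.2377 -0.0023 -0.0058] roll -0.002 rows>= 4.8
```

Emit:
apply_moves(commands=[[0.13,-0.002,-0.003,0,0.4],[0.13,-0.002,-0.003,0,0.4],[0.13,-0.002,-0.003,0,0.4],[0.18,-0.002,-0.004,0,0.4],[0.22,-0.002,-0.006,0,0.4],[0.238,-0.002,-0.006,0,0.4],[0.238,-0.002,-0.006,0,0.2],[0.238,-0.002,-0.006,0,-1],[0.238,-0.002,-0.006,0,-1],[0.238,-0.002,-0.006,0,-1],[0.238,-0.002,-0.006,0,-1],[0.238,-0.002,-0.006,0,-1]])

```text
time: 30.8
ee_pos: [0.4706, -0.3349, 0.0113]
tcp_rot: [23.9, 88.3, 20.8]
wrist_force: [-0.9, -0.3, -0.7]
opening: 0.0429
```

```bash
python3 -c "
from h import *
d(.661,-.153,.24,86.9)"
```

```text
tool x [ 0.0273  0.0103 -0.9996] F [-0.9 -0.3 -0.7]
at [ 0.4706 -0.3349  0.0113] ang 86.9 q6 -33.1 open 0.0429 t 30.8 -> shift [-0.2215  0.1947  0.1863] roll -0.0 rows>= 7.0
```

Emit:
apply_moves(commands=[[-0.04,0,0,0,-1],[-0.09,0,0,0,-1],[-0.14,0,0,0,-1],[-0.185,0.01,0.01,0,-1],[-0.22,0.04,0.03,0,-1],[-0.223,0.08,0.06,0,-1],[-0.222,0.12,0.09,0,-1],[-0.222,0.155,0.13,0,-1],[-0.222,0.195,0.16,0,-1],[-0.222,0.195,0.186,0,-1],[-0.222,0.195,0.186,0,-1],[-0.222,0.195,0.186,0,-1]])

```text
time: 32.0
ee_pos: [0.661, -0.1524, 0.2395]
tcp_rot: [25.6, 88.4, 22.5]
wrist_force: [-0.3, 0.1, -0.4]
opening: 0.0431
```

```bash
python3 -c "
from h import *
d(.661,-.153,.117,86.9)"
```

```text
tool x [ 0.0257  0.0106 -0.9996] F [-0.3  0.1 -0.4]
at [ 0.661  -0.1524  0.2395] ang 86.9 q6 -10.3 open 0.0431 t 32.0 -> shift [ 0.1224 -0.002  -0.003 ] roll 0.0 rows>= 2.4
```

Emit:
apply_moves(commands=[[0.04,0,-0.001,0,-1],[0.08,-0.001,-0.002,0,-1],[0.105,-0.002,-0.003,0,-1],[0.118,-0.002,-0.003,0,-1],[0.122,-0.002,-0.003,0,-1],[0.122,-0.002,-0.003,0,-1],[0.122,-0.002,-0.003,0,0.03],[0.122,-0.002,-0.003,0,0.06],[0.122,-0.002,-0.003,0,0.08],[0.122,-0.002,-0.003,0,0.1],[0.122,-0.002,-0.003,0,0.1]])

```text
time: 33.1
ee_pos: [0.6611, -0.153, 0.1177]
tcp_rot: [25.1, 88.4, 22.1]
wrist_force: [0.6, 0.2, -0.2]
opening: 0.0469
```

```bash
python3 led.py wrist w14; python3 -c "
from h import *
d(.46,.0,.36,-3)"
```

```text
wrist 68 198 x [0.7 5.7] y [45.5 48.1] z [ 4.8 23.9] rim x [0.8 5.8]
wrist 0 12609 x [ 5.7 62.9] y [-22.8  20.1] z [12.1 51.9] rim x [ 9.4 63.3]
   rim slope deg 1.0 z@30 48.8
wrist -68 8370 x [ 6.1 63.6] y [-90.5 -46.7] z [ 8.4 52.2] rim x [ 9.9 64.1]
   rim slope deg 0.5 z@30 49.6
wrist -136 4416 x [ 2.8 61.3] y [-158.2 -115.3] z [24.5 52.4] rim x [ 7.4 61.4]
   rim slope deg -0.6 z@30 50.5
tool x [ 0.0259  0.0106 -0.9996] F [ 0.1  0.9 -0.4]
at [ 0.6611 -0.153   0.1176] ang 86.9 q6 -10.4 open 0.0468 t 33.1 -> shift [-0.2459  0.1448 -0.2029] roll 1.57 rows>= 10.5
```

All five seated. Retreating, then re-checking everything with the arm clear.

Emit:
apply_moves(commands=[[-0.03,0,0,0,0.15],[-0.07,0,0,0,0.2],[-0.11,0,0,0,0.2],[-0.15,0,-0.04,0,0.2],[-0.2,0.02,-0.08,0.1,0.2],[-0.2,0.26,-0.31,1.57,0],[-0.2,0.26,-0.31,1.57,0],[-0.2,0.26,-0.31,1.57,0],[-0.2,0.26,-0.31,1.57,0],[-0.2,0.26,-0.31,1.57,0],[-0.2,0.26,-0.31,1.57,0],[-0.2,0.26,-0.31,1.57,0]])

```text
time: 34.35
ee_pos: [0.371, 0.1096, 0.3126]
tcp_rot: [88.1, 88.3, 22.3]
wrist_force: [0.2, 0.1, 0.1]
opening: 0.0427
```

```bash
python3 led.py top t15; python3 led.py scene s15;python3 -c "
from h import *
d(.308,.142,.2,-3)
c=cv2.imread('pics/top0.png')
a=cv2.resize(cv2.imread('pics/t15.png')[100:290,170:500],None,fx=2,fy=2,interpolation=cv2.INTER_CUBIC)
cv2.imwrite('pics/t15c.png',a)"
```

```text
top 136 141 x [ 1.9 58.7] y [114.9 157.4] z [21.7 53.9] rim x [ 7.7 58.9]
   rim slope deg 1.8 z@30 50.6
top 68 62 x [ 0.2 58.4] y [47.5 90.8] z [27.2 54.2] rim x [ 4.8 58.4]
   rim slope deg 4.8 z@30 49.6
top 0 100 x [ 4.3 61.9] y [-19.8  21.6] z [21.9 53.7] rim x [10.3 62.1]
   rim slope deg 3.1 z@30 50.7
top -68 43 x [ 5.  62.6] y [-87.5 -45.9] z [20.8 55.2] rim x [ 9.3 62.4]
   rim slope deg -2.3 z@30 52.0
top -136 67 x [ 1.9 59.2] y [-157.1 -113.8] z [24.3 54.4] rim x [ 6.7 59.1]
   rim slope deg 1.3 z@30 50.5
scene 136 356 x [ 5.9 65.9] y [115.6 160.1] z [ 6.6 51. ] rim x [ 9.9 65.5]
   rim slope deg 0.3 z@30 48.1
scene 68 334 x [ 5.2 64.5] y [47.6 92.9] z [ 6.9 51.5] rim x [10.9 63.8]
   rim slope deg 0.3 z@30 48.3
scene 0 347 x [ 8.9 68.6] y [-21.5  24.7] z [ 7.3 50.4] rim x [12.6 68.2]
   rim slope deg 0.9 z@30 47.5
scene -68 300 x [ 9.7 68.9] y [-89.8 -43. ] z [ 4.6 50.1] rim x [13.7 68.5]
   rim slope deg 0.7 z@30 47.6
scene -136 254 x [ 7.8 66.8] y [-158.1 -111.8] z [ 6.9 50.3] rim x [10.9 65. ]
   rim slope deg 0.9 z@30 47.5
tool x [ 0.0279  0.0121 -0.9995] F [0.7 0.4 0.3]
at [0.3699 0.1111 0.3136] ang 24.4 q6 82.1 open 0.0427 t 34.5 -> shift [ 0.1122 -0.047  -0.0538] roll 0.479 rows>= 3.2
```

View pics/t15c.png

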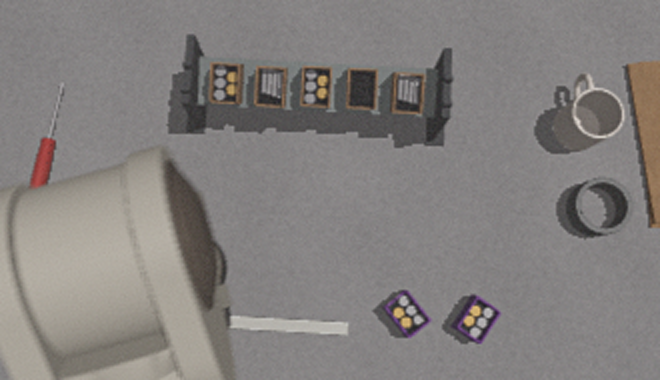

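All five bins square on the ledge at (205–425, 85) in the crop; bystanders unmoved. Now the bar.

Emit:
apply_moves(commands=[[0.1,-0.047,-0.054,0.479,0],[0.1,-0.047,-0.054,0.479,0],[0.1,-0.047,-0.054,0.479,0],[0.1,-0.047,-0.054,0.479,0],[0.1,-0.047,-0.054,0.479,0],[0.1,-0.047,-0.054,0.479,0]])

```text
time: 35.05
ee_pos: [0.3081, 0.1419, 0.2126]
tcp_rot: [116.3, 88.2, 23.4]
wrist_force: [-0.4, -0.2, 0.0]
opening: 0.043
```

```bash
python3 -c "
from h import *
c,W=look('wrist','w16')
m=(W[...,2]>.046)&(W[...,2]<.058)&(abs(W[...,0]-.31)<.06)&(abs(W[...,1]-.14)<.06);print('tab',rect(W[m]),W[m][:,2].mean())
d(.308,.142,.10,-3);d(.308,.142,.02,-3)"
```

```text
tab (array([307.8, 142.4]), array([39.4, 11.5]), 87.1) 0.05232494571833403
tool x [ 0.0286  0.0124 -0.9995] F [-0.2  0.7  1.5]
at [0.3082 0.1419 0.2127] ang -2.9 q6 117.7 open 0.0424 t 35.1 -> shift [ 0.1126 -0.0033  0.0015] roll 0.001 rows>= 2.3
tool x [ 0.0286  0.0124 -0.9995] F [-0.2  0.7  1.5]
at [0.3082 0.1419 0.2127] ang -2.9 q6 117.7 open 0.0424 t 35.1 -> shift [ 0.1926 -0.0056  0.0026] roll 0.001 rows>= 3.9
```

Emit:
apply_moves(commands=[[0.05,-0.002,0.001,0,0],[0.1,-0.003,0.001,0,0],[0.14,-0.004,0.002,0,0],[0.175,-0.005,0.002,0,0],[0.192,-0.006,0.003,0,0],[0.192,-0.006,0.003,0,0],[0.192,-0.006,0.003,0,-1],[0.192,-0.006,0.003,0,-1],[0.192,-0.006,0.003,0,-1],[0.192,-0.006,0.003,0,-1],[0.192,-0.006,0.003,0,-1],[0.192,-0.006,0.003,0,-1]], newtons=50)

```text
time: 36.3
ee_pos: [0.3076, 0.1417, 0.0208]
tcp_rot: [116.3, 88.2, 23.4]
wrist_force: [0.7, 0.1, 0.4]
opening: -0.0
```

```bash
python3 -c "
from h import *
d(.308,.142,.28,-3);d(.6495,-.0165,.28,-3.1)"
```

```text
tool x [ 0.0289  0.0125 -0.9995] F [0.7 0.1 0.4]
at [0.3076 0.1417 0.0208] ang -2.9 q6 117.7 open -0.0 t 36.3 -> shift [-0.2591  0.0077 -0.004 ] roll 0.001 rows>= 5.2
tool x [ 0.0289  0.0125 -0.9995] F [0.7 0.1 0.4]
at [0.3076 0.1417 0.0208] ang -2.9 q6 117.7 open -0.0 t 36.3 -> shift [-0.2512  0.3567  0.137 ] roll 0.003 rows>= 9.1
```

Fingers closed fully (0 mm), so the tab was missed. Looking.

```bash
python3 -c "
from h import *
c,W=look('wrist','w17')
m=(W[...,2]>.046)&(W[...,2]<.058)&(abs(W[...,0]-.31)<.1)&(abs(W[...,1]-.14)<.1);print('tab',rect(W[m]),W[m][:,2].mean(), m.sum())"
```

```text
tab (array([308.1, 156.1]), array([12.3, 13.5]), 88.7) 0.05199027916070719 707
```

View pics/w17.png

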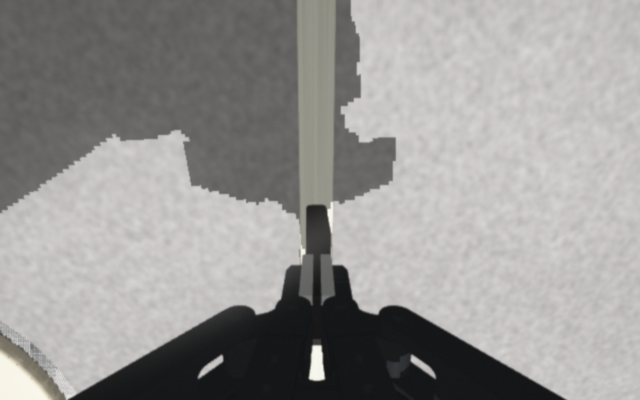

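Emit:
apply_moves(commands=[[-0.01,0,0,0,-1],[-0.02,0.001,0,0,-1],[-0.03,0.001,0,0,-1],[-0.04,0.001,0,0,-1],[-0.04,0.001,0,0,-1]])

```text
time: 36.85
ee_pos: [0.3082, 0.1415, 0.0625]
tcp_rot: [116.4, 88.1, 23.5]
wrist_force: [0.6, -0.1, 0.3]
opening: 0.0001
```

```bash
python3 -c "
from h import *
d(.308,.142,.06,-3)
c,W=look('wrist','w18')
m=(W[...,2]>.04)&(W[...,2]<.12)&(abs(W[...,0]-.31)<.02)&(W[...,1]>.15)&(W[...,1]<.166);print('tab',np.percentile(W[m],[5,50,95],axis=0).round(4), m.sum())
m=(W[...,2]<.08)&(abs(W[...,0]-.315)<.005)&(W[...,1]>.18)&(W[...,1]<.30);print('bar z',np.median(W[m],axis=0).round(4))"
```

```text
tool x [ 0.031   0.0135 -0.9994] F [ 0.6 -0.1  0.3]
at [0.3082 0.1415 0.0625] ang -2.9 q6 117.6 open 0.0001 t 36.9 -> shift [ 0.0025 -0.0003 -0.0005] roll 0.001 rows>= 0.1
tab [[0.302  0.1514 0.0471]
 [0.308  0.1524 0.1029]
 [0.3137 0.1617 0.1187]] 1248
bar z [0.315  0.2339 0.0075]
```

Emit:
apply_moves(commands=[[-0.05,0.001,0,0,-1],[-0.1,0.002,0,0,0],[-0.15,0.004,-0.001,0,0],[-0.15,0.004,-0.001,0,0],[-0.15,0.004,-0.001,0,0],[-0.15,0.004,-0.001,0,0]])

```text
time: 37.5
ee_pos: [0.3071, 0.14, 0.2103]
tcp_rot: [116.4, 88.2, 23.5]
wrist_force: [-0.6, 0.1, -1.2]
opening: 0.0428
```

```bash
python3 -c "
from h import *
c,W=look('wrist','w19')
m=(W[...,2]>.046)&(W[...,2]<.058)&(abs(W[...,0]-.31)<.06)&(abs(W[...,1]-.14)<.08);print('tab',rect(W[m]),W[m][:,2].mean(),m.sum())
m=(W[...,2]>.005)&(W[...,2]<.012)&(abs(W[...,0]-.31)<.08)&(abs(W[...,1]-.14)<.26)&(c['frame'].min(2)>130);print('bar',rect(W[m]),m.sum())
d(.308,.142,.1,-3)
c=look('scene','s19')[0]; cv2.imwrite('pics/s19c.png',cv2.resize(c['frame'][150:350,300:520],None,fx=2.8,fy=2.8))"
```

```text
tab (array([308. , 142.4]), array([39.2, 11.4]), 86.5) 0.05218550078927657 464
bar (array([307., 123.]), array([383.,  20.]), 87.0) 3332
tool x [ 0.0281  0.0121 -0.9995] F [-0.4 -1.2 -0.2]
at [0.307  0.14   0.2102] ang -2.9 q6 117.5 open 0.0429 t 37.5 -> shift [ 0.1102 -0.0021 -0.0006] roll 0.001 rows>= 2.2
```

View pics/w19.png

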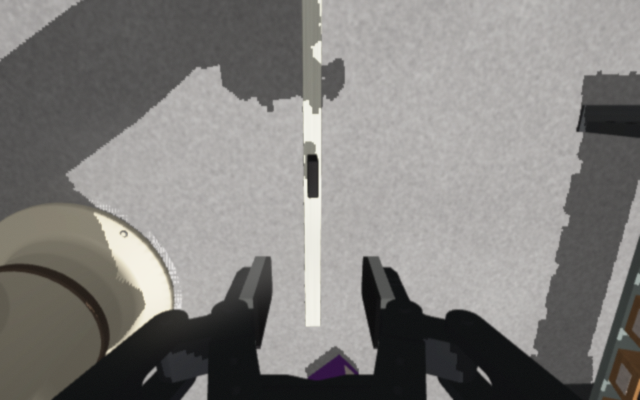

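The tab hasn't moved (312,175 in the view), so the fast 50 N close on tilted pads probably slid through or past it. I'll retry with a gentle 20 N stepped close.

Emit:
apply_moves(commands=[[0.05,0,0,0,0],[0.1,-0.002,-0.001,0,0],[0.14,-0.003,-0.001,0,-0.2],[0.175,-0.004,-0.001,0,-0.3],[0.19,-0.004,-0.002,0,-0.4],[0.19,-0.004,-0.002,0,-0.5],[0.19,-0.004,-0.002,0,-0.6],[0.19,-0.004,-0.002,0,-0.65],[0.19,-0.004,-0.002,0,-0.7],[0.19,-0.004,-0.002,0,-0.73],[0.19,-0.004,-0.002,0,-0.76],[0.19,-0.004,-0.002,0,-0.8]], newtons=20)

```text
time: 38.8
ee_pos: [0.3085, 0.1446, 0.0208]
tcp_rot: [116.9, 88.2, 23.9]
wrist_force: [-1.9, 0.4, 6.0]
opening: 0.0088
```

```bash
python3 -c "
from h import *
d(.308,.142,.06,-3)"
```

```text
tool x [ 0.0286  0.0127 -0.9995] F [-1.9  0.4  6. ]
at [0.3085 0.1446 0.0208] ang -2.9 q6 118.1 open 0.0088 t 38.8 -> shift [-0.0392  0.0007  0.0021] roll 0.001 rows>= 0.8
```

Emit:
apply_moves(commands=[[0,0,0,0,-0.85],[0,0,0,0,-0.9],[0,0,0,0,-1],[0,0,0,0,-1],[-0.01,0,0,0,-1],[-0.02,0,0,0,-1],[-0.03,0,0,0,-1],[-0.03,0,0,0,-1]])

```text
time: 39.6
ee_pos: [0.3086, 0.1447, 0.0527]
tcp_rot: [116.9, 88.1, 24.0]
wrist_force: [-0.6, -0.6, -0.8]
opening: 0.0002
```

```bash
python3 -c "
from h import *
d(.308,.142,.06,-3)
c,W=look('wrist','w20')
m=(W[...,2]<.08)&(abs(W[...,0]-.315)<.005)&(W[...,1]>.18)&(W[...,1]<.30);print('bar z',np.median(W[m],axis=0).round(4))"
```

```text
tool x [ 0.031   0.0138 -0.9994] F [-0.6 -0.6 -0.8]
at [0.3086 0.1447 0.0527] ang -2.9 q6 118.1 open 0.0002 t 39.6 -> shift [-0.0073 -0.0002  0.0026] roll 0.001 rows>= 0.2
bar z [0.315  0.2347 0.0075]
```

Emit:
apply_moves(commands=[[-0.02,0,0,0,-0.5],[-0.03,0,0,0,-0.2],[-0.03,0,0.003,0,0],[-0.03,0,0.003,0,0],[-0.02,0,0.003,0,0],[0,0,0.003,0,0],[0.02,0,0.003,0,0],[0.036,0,0.003,0,-0.2],[0.041,0,0.003,0,-0.5],[0.041,0,0.003,0,-0.6],[0.041,0,0.003,0,-0.66],[0.041,0,0.003,0,-0.66]])

```text
time: 40.85
ee_pos: [0.3098, 0.1423, 0.0115]
tcp_rot: [117.0, 88.0, 24.0]
wrist_force: [-0.0, -0.3, 0.5]
opening: 0.0144
```

```bash
python3 -c "
from h import *
d(.308,.142,.06,-3)
c,W=look('wrist','w21')
cv2.imwrite('pics/w21c.png',cv2.resize(c['frame'][180:400,200:440],None,fx=3,fy=2.7))
T=Ro.from_euler('xyz',bot.get_obs()['tcp_rot'],degrees=True).as_matrix();e=bot.get_obs()['ee_pos'];M=c['mount'];K=c['camera_matrix']
def px(X):
    p=M[:3,:3].T@(T.T@(np.array(X)-e)-M[:3,3]); p=K@p; return (p[:2]/p[2]).round(0)
for y in (.1224,.1424,.1624):
  for z in (.008,.0525): print(y,z,px([.302,y,z]),px([.314,y,z]))
print('tcp',px(e),'grasp',px(e-T[:,0]*.019))"
```

```text
tool x [ 0.0312  0.0139 -0.9994] F [-0.  -0.3  0.5]
at [0.3098 0.1423 0.0115] ang -2.9 q6 117.6 open 0.0144 t 40.9 -> shift [-0.0486 -0.0003 -0.0004] roll 0.001 rows>= 1.0
0.1224 0.008 [305. 273.] [325. 271.]
0.1224 0.0525 [304. 318.] [330. 317.]
0.1424 0.008 [302. 242.] [323. 241.]
0.1424 0.0525 [301. 281.] [328. 279.]
0.1624 0.008 [300. 209.] [321. 208.]
0.1624 0.0525 [298. 240.] [326. 239.]
tcp [316. 244.] grasp [316. 259.]
```

View pics/w21c.png

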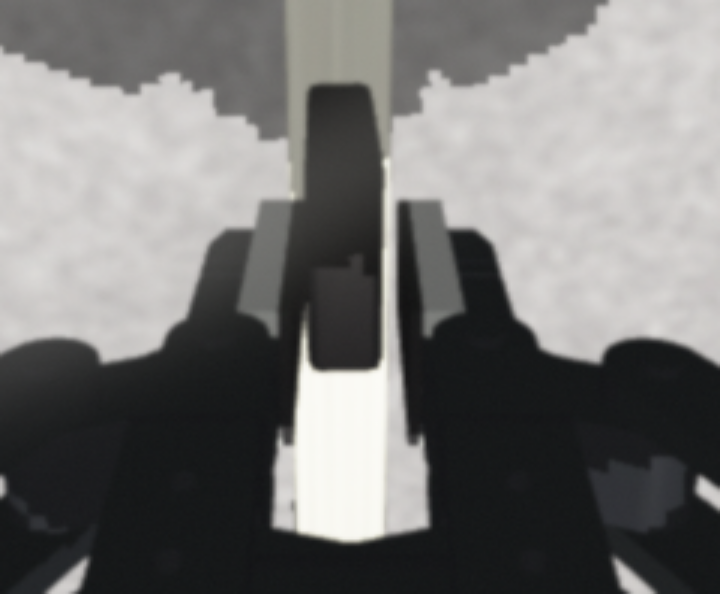

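The tab sits between the pads, about 1.5 mm left of centre, and the fingers are deeper now. Centring and closing slowly.

Emit:
apply_moves(commands=[[0,-0.0015,0,0,-0.66],[0,-0.0015,0,0,-0.7],[0,-0.0015,0,0,-0.74],[0,-0.0015,0,0,-0.77],[0,-0.0015,0,0,-0.8],[0,-0.0015,0,0,-0.83],[0,-0.0015,0,0,-0.86],[0,-0.0015,0,0,-0.9]])

```text
time: 41.7
ee_pos: [0.3086, 0.1425, 0.0119]
tcp_rot: [116.9, 88.0, 24.0]
wrist_force: [0.4, 0.2, 6.5]
opening: 0.0113
```

```bash
python3 -c "
from h import *
d(.308,.142,.06,-3)"
```

```text
tool x [ 0.0319  0.0142 -0.9994] F [0.4 0.2 6.5]
at [0.3086 0.1425 0.0119] ang -2.9 q6 117.7 open 0.0113 t 41.7 -> shift [-0.0481  0.0009 -0.0003] roll 0.001 rows>= 1.0
```

Now it holds at 11.3 mm. A careful lift.

Emit:
apply_moves(commands=[[0,0,0,0,-0.95],[0,0,0,0,-1],[-0.005,0,0,0,-1],[-0.012,0,0,0,-1],[-0.02,0,0,0,-1],[-0.03,0,0,0,-1],[-0.03,0,0,0,-1]], newtons=25)

```text
time: 42.4
ee_pos: [0.3084, 0.1424, 0.0435]
tcp_rot: [116.9, 87.9, 24.0]
wrist_force: [-0.2, -0.2, -1.1]
opening: 0.0113
```

```bash
cat > barz.py <<'E'
from h import *
import sys
c,W=look('wrist',sys.argv[1])
m=(abs(W[...,0]-.312)<.03)&(W[...,1]>.17)&(W[...,1]<.34)&(c['frame'].min(2)>130)&(W[...,2]>.012)
if m.sum()>50:
    p=W[m]; A=np.c_[p[:,:2]-[.31,.142],np.ones(len(p))]; k=np.linalg.lstsq(A,p[:,2],rcond=None)[0]; print('bar plane',k.round(4),len(p),rect(p))
else: print('bar not up')
d(.308,.142,.27,-3); d(.6495,-.0165,.27,-3.1)
E
python3 barz.py w22
```

```text
bar plane [ 0.01   -0.0007  0.0393] 6707 (array([312.4, 217.9]), array([96.6, 19.2]), 86.8)
tool x [ 0.0333  0.0148 -0.9993] F [-0.2 -0.2 -1.7]
at [0.3082 0.1423 0.0427] ang -2.9 q6 117.7 open 0.0112 t 42.5 -> shift [-0.2271  0.0072 -0.0035] roll 0.001 rows>= 4.5
tool x [ 0.0333  0.0148 -0.9993] F [-0.2 -0.2 -1.7]
at [0.3082 0.1423 0.0427] ang -2.9 q6 117.7 open 0.0112 t 42.5 -> shift [-0.2181  0.3562  0.1375] roll 0.003 rows>= 8.8
```

Bar lifted level. Carrying it over the rack.

Emit:
apply_moves(commands=[[-0.04,0,0,0,-1],[-0.08,0,0,0,-1],[-0.12,0.02,0.005,0,-1],[-0.16,0.05,0.02,0,-1],[-0.2,0.09,0.035,0,-1],[-0.22,0.13,0.05,0,-1],[-0.22,0.17,0.065,0,-1],[-0.22,0.21,0.08,0,-1],[-0.219,0.25,0.095,0,-1],[-0.219,0.29,0.11,0,-1],[-0.218,0.33,0.125,0,-1],[-0.218,0.35,0.136,0,-1]])

```text
time: 43.65
ee_pos: [0.6457, -0.016, 0.2672]
tcp_rot: [118.4, 88.0, 25.4]
wrist_force: [-0.6, 0.5, -2.5]
opening: 0.0113
```

```bash
python3 rk.py w23; python3 -c "
from h import *
c,W=look('wrist'); 
m=(abs(W[...,0]-.655)<.03)&(W[...,1]>.0)&(W[...,1]<.2)&(c['frame'].min(2)>130)&(W[...,2]>.2)
p=W[m]; A=np.c_[p[:,:2]-[.65,-.0155],np.ones(len(p))]; print('bar',np.linalg.lstsq(A,p[:,2],rcond=None)[0].round(4),rect(p),len(p), p[:,1].max())
d(.65,-.0155,.18,-3.1);d(.65,-.0155,.1685,-3.1)"
```

```text
plR 171 (array([ 639.6, -205.2]), array([11.3, 43.8]), 86.5) [0.1511 0.1606 0.171 ]
ledge [ 0.2117 -0.014  -0.0435] z at (.634,-.0156) 0.0909
bar [ 0.0071 -0.0085  0.2616] (array([651.5,  52.2]), array([102.1,  18.3]), 86.7) 116 0.102622974876238
tool x [ 0.0297  0.0145 -0.9995] F [-0.5 -0.3 -2.5]
at [ 0.6454 -0.0164  0.2665] ang -3.0 q6 91.2 open 0.0109 t 43.8 -> shift [0.0866 0.0021 0.0003] roll 0.001 rows>= 1.7
tool x [ 0.0297  0.0145 -0.9995] F [-0.5 -0.3 -2.5]
at [ 0.6454 -0.0164  0.2665] ang -3.0 q6 91.2 open 0.0109 t 43.8 -> shift [0.0981 0.0017 0.0005] roll 0.001 rows>= 2.0
```

Emit:
apply_moves(commands=[[0.03,0.001,0,0,-1],[0.055,0.001,0,0,-1],[0.07,0.001,0,0,-1],[0.08,0.001,0,0,-1],[0.086,0.001,0,0,-1],[0.09,0.001,0,0,-1],[0.09,0.001,0,0,-1]])

```text
time: 44.45
ee_pos: [0.6491, -0.015, 0.1768]
tcp_rot: [118.8, 88.1, 25.8]
wrist_force: [-0.0, 0.7, -1.7]
opening: 0.0111
```

```bash
python3 -c "
from h import *
d(.6485,-.0155,.1685,-3.1)
c,W=look('top','t24'); p=W.reshape(-1,3); f=c['frame'].reshape(-1,3)
m=(p[:,2]>.16)&(p[:,2]<.19)&(f.min(1)>120)&(abs(p[:,0]-.65)<.06)&(abs(p[:,1])<.3); print(rect(p[m]),np.median(p[m],0).round(4),m.sum(), p[m][:,1].min(),p[m][:,1].max())
a=cv2.resize(c['frame'][110:175,240:410],None,fx=4,fy=4,interpolation=cv2.INTER_CUBIC); cv2.imwrite('pics/t24c.png',a)"
```

```text
tool x [ 0.0301  0.0146 -0.9994] F [-0.   0.7 -1.7]
at [ 0.6491 -0.015   0.1768] ang -3.0 q6 91.3 open 0.0111 t 44.5 -> shift [ 0.0083 -0.0008  0.0006] roll 0.001 rows>= 0.2
(array([648.1, -14.4]), array([419.1,  21.4]), 86.9) [ 0.6431 -0.1516  0.1723] 347 -0.22345022867593795 0.19442291046258506
```

View pics/t24c.png

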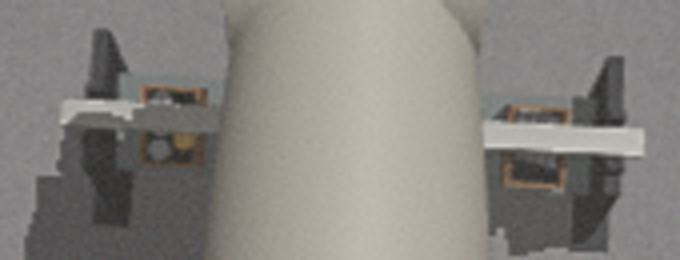

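Bar lies over both plates at (648,−14) and yaw −3.1°, within 2 mm of the saddles. Lowering and releasing.

Emit:
apply_moves(commands=[[0.004,0.001,0,0,-1],[0.007,0.001,0,0,-1],[0.009,0.001,0,0,-1],[0.009,0.001,0,0,-1],[0.009,0.001,0,0,-0.7],[0.009,0.001,0,0,-0.6],[0.009,0.001,0,0,-0.5],[0.009,0.001,0,0,-0.4],[0.009,0.001,0,0,-0.3],[0.009,0.001,0,0,-0.3]])

```text
time: 45.5
ee_pos: [0.6505, -0.015, 0.1682]
tcp_rot: [118.6, 88.1, 25.5]
wrist_force: [0.4, 0.5, 0.6]
opening: 0.0299
```

```bash
python3 -c "
from h import *
d(.6485,-.0155,.1685,-3.1)
c,W=look('top'); p=W.reshape(-1,3); f=c['frame'].reshape(-1,3)
m=(p[:,2]>.155)&(p[:,2]<.19)&(f.min(1)>120)&(abs(p[:,0]-.65)<.06)&(abs(p[:,1])<.3); print(rect(p[m]),np.median(p[m],0).round(4),m.sum(), p[m][:,1].min(),p[m][:,1].max())
for s in (1,-1):
  q=p[m&(s*(p[:,1]+.015)>.1)];print(s,np.median(q,0).round(4))"
```

```text
tool x [ 0.0304  0.0145 -0.9994] F [0.4 0.5 0.6]
at [ 0.6505 -0.015   0.1682] ang -3.0 q6 91.3 open 0.0299 t 45.5 -> shift [-0.0004 -0.0019  0.0006] roll 0.001 rows>= 0.0
(array([651.2, -14.4]), array([417.1,  21.3]), 86.6) [ 0.6451 -0.1501  0.1644] 335 -0.22286547642576762 0.19336173384519623
1 [0.6631 0.1667 0.1647]
-1 [ 0.6421 -0.1699  0.1643]
```

Seated level (164.5 mm top on both sides). Retreating.

Emit:
apply_moves(commands=[[-0.02,0,0,0,-0.3],[-0.05,0,0,0,-0.3],[-0.09,0,0,0,-0.3],[-0.13,0,0,0,0],[-0.16,-0.05,0,0,0],[-0.16,-0.1,0,0,0],[-0.16,-0.15,0,0,0],[-0.16,-0.3,0,0,0],[-0.16,-0.3,0,0,0],[-0.16,-0.3,0,0,0],[-0.16,-0.3,0,0,0],[-0.16,-0.3,0,0,0]])

```text
time: 46.75
ee_pos: [0.3453, -0.0014, 0.3203]
tcp_rot: [116.1, 87.9, 23.1]
wrist_force: [-0.1, -0.1, -0.6]
opening: 0.0431
```

```bash
python3 led.py top t26; python3 led.py scene s26; python3 -c "
from h import *
c,W=look('top'); p=W.reshape(-1,3); f=c['frame'].reshape(-1,3)
m=(p[:,2]>.155)&(p[:,2]<.18)&(f.min(1)>120)&(abs(p[:,0]-.65)<.06)&(abs(p[:,1])<.3); print('bar',rect(p[m]),np.median(p[m],0).round(4),m.sum())
for s in (1,-1):
  q=p[m&(s*(p[:,1]+.015)>.1)];print(s,np.median(q,0).round(4))
m=(p[:,2]>.19)&(p[:,2]<.22)&(abs(p[:,0]-.65)<.06)&(abs(p[:,1])<.06); print('tab',rect(p[m]))
print(bot.get_obs()['time'],bot.get_obs()['wrist_force'])
for t in ('mug','tape_roll','screwdriver'): print(t,[(round(r['confidence'],2),np.round(r['rect'])) for r in cams.spot_in(t,'top')][:1])
s=cv2.imread('pics/s26.png')[140:350,210:430]; cv2.imwrite('pics/s26c.png',cv2.resize(s,None,fx=2.8,fy=2.8,interpolation=cv2.INTER_CUBIC))"
```

```text
top 136 61 x [ 1.7 59. ] y [114.9 157.4] z [31.4 54.3] rim x [ 6.4 59.1]
   rim slope deg 1.6 z@30 50.8
top 68 39 x [ 0.1 58.3] y [47.9 90.4] z [28.1 54.5] rim x [ 4.6 58.3]
   rim slope deg 5.9 z@30 49.6
top 0 39 x [ 4.2 62.1] y [-19.7  19.8] z [32.  54.7] rim x [ 8.9 62. ]
top -68 31 x [ 5.6 62.6] y [-87.7 -45.7] z [35.5 54.2] rim x [ 9.2 62.6]
   rim slope deg 2.7 z@30 50.4
top -136 29 x [ 1.6 59.1] y [-155.9 -113.6] z [31.6 53.7] rim x [ 5.6 59.1]
   rim slope deg 1.9 z@30 50.9
scene 136 244 x [28.4 66.2] y [114.9 160.5] z [ 6.  58.8] rim x [17.9 65.8]
   rim slope deg -10.7 z@30 55.0
scene 68 225 x [25.8 64.7] y [47.6 92.6] z [ 5.2 52.2] rim x [ 9.7 64. ]
   rim slope deg -1.7 z@30 49.1
scene 0 249 x [29.2 68.5] y [-21.2  24.5] z [ 6. 60.] rim x [43.5 67.5]
   rim slope deg -9.3 z@30 53.9
scene -68 213 x [31.1 69.3] y [-89.  -42.5] z [ 6.3 50.9] rim x [41.2 69. ]
   rim slope deg -2.2 z@30 49.8
scene -136 176 x [33. 67.] y [-158.1 -110.9] z [ 4.  51.8] rim x [11.8 65.7]
   rim slope deg -1.5 z@30 49.0
bar (array([649.8, -14.6]), array([416.6,  21.5]), 87.0) [ 0.6495 -0.04    0.1642] 843
1 [0.6577 0.1401 0.1641]
-1 [ 0.6421 -0.1674  0.1643]
tab (array([649.4, -15.4]), array([36.6, 13.3]), 89.0)
46.9 [-0.51830862  0.18812765  0.00089045]
mug [(0.64, array([446., 140., 484., 175.]))]
tape_roll [(0.83, array([450., 188., 484., 217.]))]
screwdriver [(0.83, array([184., 141., 203., 200.]))]
```

View pics/s26c.png

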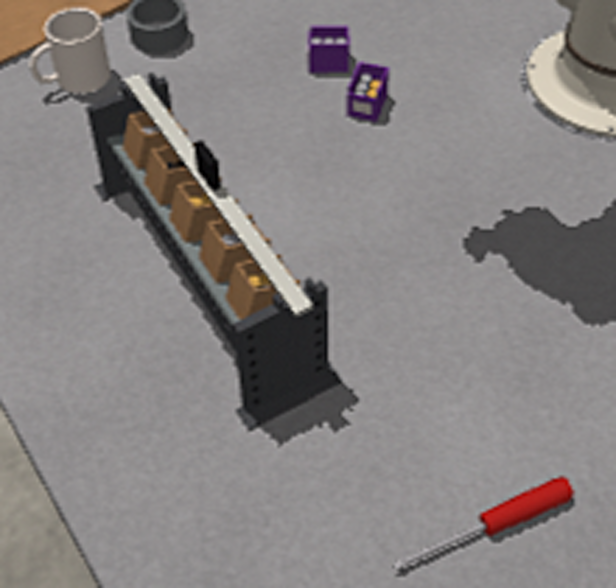

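All five bins are on the ledge with the bar across both saddles, tab at (205,165), and the bystanders and purple bins haven't moved. Handing in.

```bash
python3 -c "
from h import *
print(bot.job_done())"
```

```text
the job is handed in; nothing more can be done
None
```

The job is done and handed in at about 47 s of the 210 s allowed; no verdict was reported. I laid the bar on the bench, stood all five kraft bins on the sloped ledge, and laid the bar back over them. I left the two purple look-alikes alone.

**Bins:** Wrist-camera checks after each placing showed every bin within about 1° of flat. The front edges measured 1–6 mm from the lip, and the bins stood at about 0, ±68 and ±136 mm along the ledge.

**Bar:** The final top view puts the bar at (650, −15) mm, within about 2 mm of the saddle centre I had estimated. Its top measured 164 mm high on both sides, so it lies level in both saddles.

**Bystanders:** The mug, tape roll and screwdriver were found in the same places as at the start, to within a few pixels.

**What failed or disagreed:**
- The first bin did not rotate flat when I pressed it down, so I moved it a little up the slope and released it.
- Two grasps of the bar's tab closed on nothing. A deeper, slower, gentler close held it.
- The scene camera put the bins about 5 mm further up the slope than the other two cameras did.
- In the last look, the scene and top fits gave slopes of up to about 11° for some bins. I put this down to bar pixels in the fit, because all five read flat in the scene view before the bar was replaced, and their positions did not change.

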